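Clamp the nozzle in the dust box stub

TASK

Take the steel hose clamp off the batten and push it, wing up, over the spring barbs of the dust box's upright stub until the band sits flat on the shoulder below them. Then tighten its wing screw clockwise until the band grips the stub snugly, well short of overtightening it, and let go. Press no harder than you need, and leave the other things on the table where they are.

Things in the scene. Friction and masses are not known exactly. Their poses are not given: they have to be found in the camera images.
- clamp_center (a point): Hose clamp: loose steel worm-drive clamp, 0.35 kg, flat on the batten. Point: centre of its band, on the band's axis, half-way up (8 mm over its underside). Band: ring 51.6 inside, 57.6 outside diameter, 16 high. z up along the axis; x points from the axis to the screw housing, a block from x = 28 to 58, 22 wide (y), 18 high. Grasp across y. On the stub it may face any way round, same side up.
- wing (a point): Centre of the wing of the clamp's upright screw: blade 30 long (its x), 8 thick (its y), 24 high, 46 mm from the band's axis along the clamp's x. Its top is 58, its lower edge 34 above the band's underside. At the start its x lies along the clamp's x. It turns about its own z, which points up.
- screw (a joint): Turn of the screw in rad: 0 loose at the start, grows clockwise from above (tighter), at most 2.5; stays where left. Turns freely at 0.15 to 0.25 N m; 1 rad drives the jaw 6 mm inwards. Once the stub is squeezed between jaw and the band's far side, the torque rises by about 0.006 N m per N of squeeze. That begins at about 0.6 to 1.6 rad, different each time. Turn slowly to read it.
- jaw: Sprung jaw in the housing that comes through the band to the stub as the screw turns (origin of no use). Snug: squeezes with 5 to 35 N, about 80 N per rad; aim at 0.1 N m over the free torque. The loose band shifts 2 mm on the stub: held off-centre by the wing, the jaw pushes one side only, lost on letting go. Draw the wing lightly (3 N) away from the stub first, or let it follow.
- stub: Dust box with stub, fixed: box 100 x 100 x 40 mm high, origin at its underside's centre, z up, x and y along its sides. On it an upright collar 55 in diameter, 40 to 65 above the table; its flat top is the shoulder. Above it the black stub: 48 in diameter up to 18 above the shoulder, tapering to 41 at 32, then a metal nozzle end 34 in diameter up to 40 above the shoulder.
- collar: Grey collar 55 mm in diameter round the foot of the stub, fixed, origin as the stub's; its flat top, 65 above the table, is the shoulder.
- stub_shoulder (a point): Centre of the shoulder on the stub's axis, 65 mm above the table; axes as the box, z up. The seated band's underside rests flat here, its centre 8 above.
- barb_tip (a point): Widest point of one of two sprung barbs, at the stub's +x and -x sides, 21 mm above the shoulder, 54 across (2.4 more than the band's inside). They slope in upwards to 32 and give inwards; the band starts to rub on them about 26 above the shoulder and takes 5 to 15 N of push. It comes free of them only when nearly on the shoulder.
- batten: Fixed piece of wooden batten, 140 mm long (x), 40 wide (y), 45 high, origin at the centre of its underside; the clamp lies on its top.
- jar: Bystander: closed glass jar, 52 wide, 70 high (mm). Leave alone.
- spare_ring: Bystander: plain steel ring without a screw, 72 wide, 22 high (mm). Leave alone.
- glue: Bystander: white bottle, 60 wide, 170 high (mm). Leave alone.
- hammer: Bystander: hammer lying flat (mm). Leave alone.
- driver: Bystander: screwdriver lying flat (mm). Leave alone.
- drill: Bystander: cordless drill standing on its battery, 200 high (mm). Leave alone.
- offcut: Bystander: wooden offcut 100 x 50 x 18 (mm). Leave alone.
There are look-alikes about, which are no part of the job. What is shaped like the part that bears clamp_center but red is not meant.

How it is judged:
By the outcome, as a careful person would: the job done as asked, in the order asked, and still so for the second after the job is handed in, with the robot touching nothing.
It also fails if it takes over 72 s, if anything falls off the work surface, if the arm or the gripper's body presses on something with over 40 N, if the wrist force passes 120 N, or if a joint passes its speed limit or range.

ROBOT

A 6-joint arm with a two-finger parallel gripper is mounted at the origin on the work surface. World frame = base frame: x ahead of the robot, y to its left, z up, the work surface at z = 0. Lengths are in m, angles in rad, forces in N, time in s.
With the tool pointing down it reaches from about 0.25 to 0.85 m from the base axis. Payload 12.5 kg.
Tool frame: the origin (TCP) lies midway between the tips of the shut fingers; the grasp point (between the pads) lies 19 mm behind it; z points along the fingers, x is the direction in which the jaws open and shut, and the axes are right-handed (so a half turn about z gives the same grasp; the last joint's range is limited). The gripper opens to 93 mm and grips with 3 to 60 N. Pads are 15 mm wide; open, the fingers measure 128 mm over their backs; the gripper's body (75 mm by 188 mm) begins 65 mm behind the grasp point.
Start: joints at [-1.254, 0.351, 1.652, -0, 1.139, -0.085], TCP at [0.215, -0.506, 0.219] pointing down, gripper open.
Joint ranges: [-2.75, 2.75], [-0.79, 2.1], [0.01, 2.65], [-1.57, 4.71], [0.07, 3.14], [-2.87, 2.87]. Speed limits (rad/s): [2.22, 2.22, 2.79, 3.14, 3.14, 3.14].

INTERFACE

Orientations are given as a 3x3 rotation matrix whose columns are the frame's x, y, z axes.
In Python, from rig import r gives the robot as it stands.
- The arm moves only by the tool arm_command, never from a script. Its argument "deltas" is a list of rows, each an object of numbers: "x", "y", "z": the shift along the tool's x, y, z in units of 30 mm (1.0 is 30 mm); "ax", "ay", "az": the turn, a rotation vector about the tool's x, y, z in units of 8 degrees (1.0 is 8 degrees); "grip": the gripper's target within -1 to 1 (fully open at 1, half-way at 0, shut at -1). A call has 1 to 12 rows; each row shifts and turns the commanded pose from where the row before left it, along the tool's axes as they then stand; what a row does not reach is not made up. A row lasts 1/10 s, in which the tool goes at most 50 mm and 8.59 degrees, less where a joint would pass 70% of its speed; a pose out of reach is approached as far as the arm can. A call is refused whole if a number of a shift passes 1 or a number of a turn 1, either way. A call with a gripper value outside its range is refused whole. The fingers move at their own pace and stop on an object; "squeeze" is the grip in N (left out, the last holds). Time passes only in rows, so rows that do not move let the fingers close. It gives the time, the measured TCP pose, the force and the opening at its end, in the units of the state.
- r.get_state(): the state, without advancing time (a new reading comes with each control period).
- r.read_camera(name): name is "scene" or "side" or "wrist"; returns a dict with "img" (480x640x3 uint8, red, green, blue), "camera_matrix" (3x3 intrinsics, pixels), "R" (3x3) and "t" (3): a world point X has camera coordinates R X + t; the wrist camera has in their place "T_tool_cam" (4x4, takes a point from camera to tool coordinates, whose origin is the TCP and whose axes are the tool frame's). Camera axes: x right, y down, z forward; pixel columns grow to the right and rows downward; lengths in m; the calibration is good to about 2 mm. A picture is of the moment at which its call begins: read the wrist's pose just before it. There is no depth.
- r.hand_in(): hands the job in, once; it reports no verdict.
The state is a dict: "t": time; "qpos": joint angles; "joint_velocities": joint speeds; "joint_torque": joint torques, N m; "eef_pos": TCP position; "ee_rot": TCP orientation; "contact_force": force on the tool from outside, world axes, zero at the start; "ft_torque": the same for the moment, N m; "width": finger opening in m.
Only numpy, scipy, OpenCV 4.12 (cv2) and the standard library are available. Lean on these libraries where they do the work, as an engineer would, in place of code of your own. Each camera call takes 0.05 s, during which the arm holds its last target.

## Working session

There is one attempt and no reset: what is moved stays moved. The work goes in short steps, Python scripts to look and compute and a tool call to move; the robot and the scene stay as the last step left them, time stands still between calls to the robot, and variables do not carry over. Pictures are saved under pics/ and viewed, and the job is handed in when it is done.

Besides the shell and the picture viewer there is one more tool, called after ">>>" as name(argument=value, ...) on one line, values as JSON. arm_command: Moves the arm, as the interface text tells. Its arguments: {"type":"object","properties":{"deltas":{"type":"array"},"squeeze":{"type":"number"}},"required":["deltas"]}

```bash
ls; mkdir -p pics; python3 - <<'E'
from rig import r
import cv2
s=r.get_state(); print({k:s[k] for k in s})
for n in ["scene","side","wrist"]:
    c=r.read_camera(n); cv2.imwrite(f"pics/{n}0.png",c["img"][:,:,::-1]); print(n,{k:c[k] for k in c if k!="img"})
E
```

```text
pics
{'t': 0.0, 'qpos': array([-1.25359244e+00,  3.51220766e-01,  1.65241598e+00, -2.09058774e-05,
        1.13908691e+00, -8.45877051e-02]), 'joint_velocities': array([-0.00088661, -0.00107131,  0.00086766, -0.00091481, -0.00113296,
       -0.0004704 ]), 'joint_torque': array([ 6.25215653e-04, -4.97323680e+01, -2.85256559e+01,  6.99484907e-02,
        2.56460882e-02, -1.23783248e-04]), 'eef_pos': array([ 0.21500655, -0.50586652,  0.21811298]), 'ee_rot': array([[ 3.91075731e-01, -9.20358428e-01, -3.70813171e-04],
       [-9.20357810e-01, -3.91075899e-01,  1.06865676e-03],
       [-1.12856335e-03, -7.66449257e-05, -9.99999360e-01]]), 'contact_force': array([-0.25244387, -0.09913322, -0.52940681]), 'ft_torque': array([ 0.00323283,  0.00219107, -0.03374282]), 'width': 0.09304967842556064}
scene {'camera_matrix': array([[447.02737152,   0.        , 322.66260389],
       [  0.        , 447.02737152, 240.55345338],
       [  0.        ,   0.        ,   1.        ]]), 'R': array([[ 0.05608955,  0.99835518, -0.01186996],
       [ 0.80063133, -0.05207777, -0.59688975],
       [-0.59652614,  0
[... 293 characters left out ...]
75, -0.00341427],
       [-0.27273453,  0.54121495, -0.79542583],
       [ 0.36298212, -0.70778379, -0.60604133]]), 't': array([0.49133666, 0.20927046, 0.91523705])}
wrist {'camera_matrix': array([[386.5570208 ,   0.        , 317.87067962],
       [  0.        , 386.5570208 , 238.26605173],
       [  0.        ,   0.        ,   1.        ]]), 'T_tool_cam': array([[ 9.99999240e-01, -2.25312594e-04, -1.21206748e-03,
         2.15716690e-04],
       [ 5.29927359e-04,  9.66253873e-01,  2.57591095e-01,
        -7.22010192e-02],
       [ 1.11312638e-03, -2.57591541e-01,  9.66253258e-01,
        -1.65915137e-01],
       [ 0.00000000e+00,  0.00000000e+00,  0.00000000e+00,
         1.00000000e+00]])}
```

View pics/scene0.png

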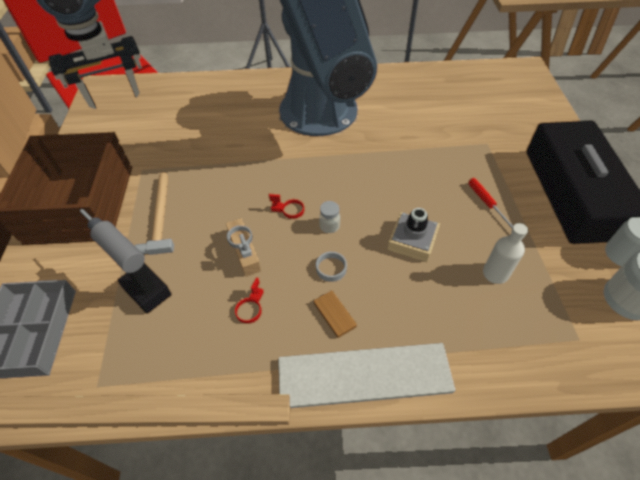

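View pics/side0.png

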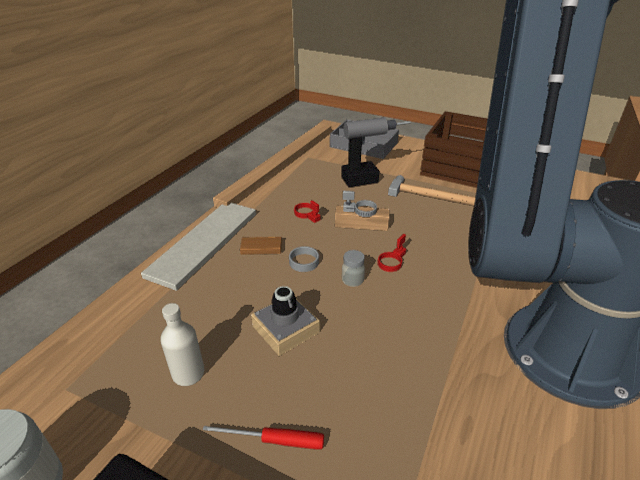

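View pics/wrist0.png

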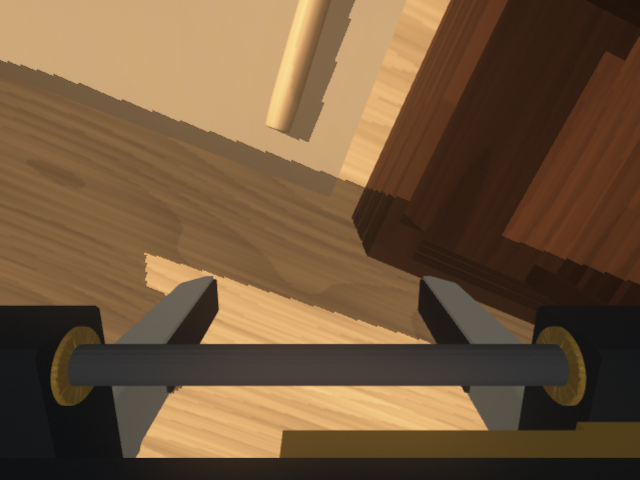

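The steel clamp is at scene (242,240), on the batten. The look-alikes are the red clamps at (288,207) and (250,303), and the plain spare ring at (331,266). Only the grey one on the batten, with a wing, fits the description. I'll check it in an enlarged crop.

```bash
cat > h.py <<'E'
import numpy as np, cv2
from rig import r
def load(n):
    c=r.read_camera(n); K=c["camera_matrix"]
    if n=="wrist":
        s=r.get_state(); T=np.eye(4);T[:3,:3]=s["ee_rot"];T[:3,3]=s["eef_pos"]
        M=np.linalg.inv(T@c["T_tool_cam"]); return c["img"],K,M[:3,:3],M[:3,3]
    return c["img"],K,c["R"],c["t"]
def proj(X,K,R,t):
    p=(R@np.atleast_2d(X).T).T+t; p=p@K.T; return p[:,:2]/p[:,2:]
def ray(uv,z,K,R,t):
    d=R.T@np.linalg.inv(K)@np.array([uv[0],uv[1],1.]); o=-R.T@t
    return o+d*(z-o[2])/d[2]
def crop(img,x0,y0,w,h,f,name):
    c=cv2.resize(img[y0:y0+h,x0:x0+w],None,fx=f,fy=f,interpolation=cv2.INTER_CUBIC)
    cv2.imwrite(name,c[:,:,::-1])
E
python3 - <<'E'
from h import *
a=load("scene")[0]; b=load("side")[0]
A=cv2.resize(a[205:285,200:280],(400,400),interpolation=cv2.INTER_CUBIC)
B=cv2.resize(a[195:275,375:455],(400,400),interpolation=cv2.INTER_CUBIC)
C=cv2.resize(b[175:255,325:405],(400,400),interpolation=cv2.INTER_CUBIC)
D=cv2.resize(b[275:355,245:325],(400,400),interpolation=cv2.INTER_CUBIC)
cv2.imwrite("pics/c1.png",np.hstack([A,B])[:,:,::-1]);cv2.imwrite("pics/c2.png",np.hstack([C,D])[:,:,::-1])
E
```

```text
(no output)
```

View pics/c1.png

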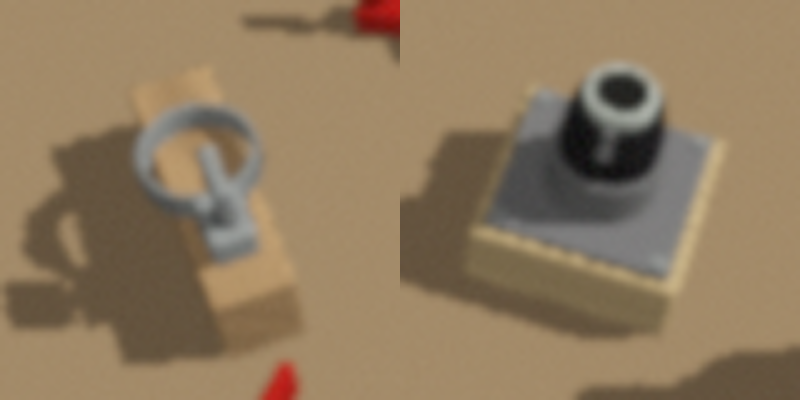

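View pics/c2.png

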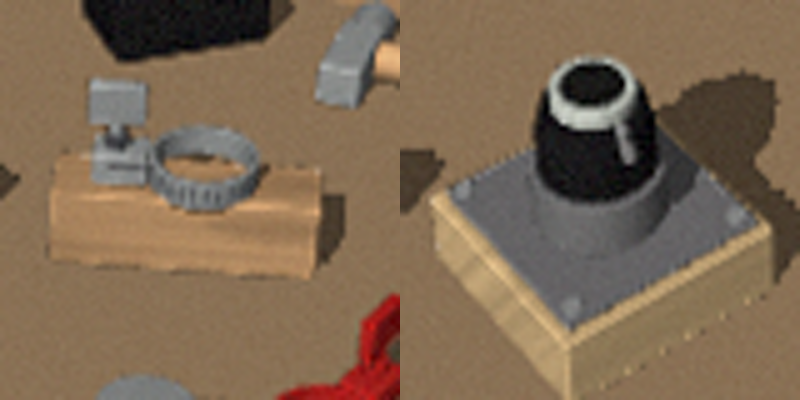

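```bash
python3 - <<'E'
from h import *
S=load("scene")[1:]; D=load("side")[1:]
f=lambda p,o:(p[0]/5+o[0]-.4,p[1]/5+o[1]-.4)
so=(200,205);sb=(375,195);do=(325,175);db=(245,275)
print("band top scene",ray(f((198,157),so),.061,*S),"side",ray(f((206,158),do),.061,*D))
print("wing top side corner",ray(f((120,80),do),.103,*D), "housing end-scene",ray(f((236,238),so),.063,*S))
print("wing scene ends", ray(f((203,152),so),.103,*S))
print("nozzle top scene",ray(f((625-400,92),sb),.105,*S),"side",ray(f((592-400,85),db),.105,*D))
# box top corners
for p in [(530-400,90),(722-400,145),(668-400,278),(483-400,222)]: print("box sc",ray(f(p,sb),.04,*S))
for p in [(572-400,335),(432-400,200),(772-400,232)]: print("box side",ray(f(p,db),.04,*D))
for p in [(135,90),(208,72),(203,305),(300,292)]: print("batten sc",ray(f(p,so),.045,*S))
E
```

```text
band top scene [ 0.5341355  -0.20879178  0.061     ] side [ 0.52639359 -0.20915062  0.061     ]
wing top side corner [ 0.57087263 -0.19597055  0.103     ] housing end-scene [ 0.58309915 -0.1886253   0.063     ]
wing scene ends [ 0.56402391 -0.19816466  0.103     ]
nozzle top scene [0.52883248 0.2082681  0.105     ] side [0.52768205 0.20488061 0.105     ]
box sc [0.470824  0.1823923 0.04     ]
box sc [0.51151864 0.26945235 0.04      ]
box sc [0.58808031 0.22789681 0.04      ]
box sc [0.5503     0.14722991 0.04      ]
box side [0.50284055 0.26816905 0.04      ]
box side [0.58911769 0.23337899 0.04      ]
box side [0.45958555 0.18736716 0.04      ]
batten sc [ 0.47859221 -0.24497726  0.045     ]
batten sc [ 0.46955786 -0.21005494  0.045     ]
batten sc [ 0.60647659 -0.20512668  0.045     ]
batten sc [ 0.60219734 -0.1614302   0.045     ]
```

```bash
python3 - <<'E'
from h import *
S=load("scene")[1:]; D=load("side")[1:]
for p,z in [((85,215),.17),((120,245),.18),((140,265),.18),((150,285),.03)]: print("drill",p,ray(p,z,*S))
for p,z in [((410,122),.18),((360,128),.18),((345,130),.18),((360,175),.03)]: print("drill side",p,ray(p,z,*D))
print("jar",ray((330,210),.07,*S),"glue",ray((518,232),.17,*S))
E
```

```text
drill (85, 215) [ 0.54144064 -0.51500683  0.17      ]
drill (120, 245) [ 0.63341236 -0.41863419  0.18      ]
drill (140, 265) [ 0.6838744 -0.3701034  0.18     ]
drill (150, 285) [ 0.63568739 -0.40739773  0.03      ]
drill side (410, 122) [ 0.5195936  -0.50636442  0.18      ]
drill side (360, 128) [ 0.63193416 -0.4031016   0.18      ]
drill side (345, 130) [ 0.66403414 -0.37184916  0.18      ]
drill side (360, 175) [ 0.62571242 -0.40658093  0.03      ]
jar [0.47645016 0.00701198 0.07      ] glue [0.64512251 0.3758616  0.17      ]
```

>>> arm_command(deltas=[{"x":-0.42,"y":-1},{"x":-0.42,"y":-1},{"x":-0.42,"y":-1},{"x":-0.42,"y":-1},{"x":-0.42,"y":-1},{"x":-0.42,"y":-1},{"x":-0.42,"y":-1},{"x":-0.42,"y":-1},{"x":-0.42,"y":-1},{"x":-0.42,"y":-1},{"x":-0.42,"y":-1},{"x":-0.42,"y":-1}])

```text
invalid input
```

>>> arm_command(deltas=[{"y":-1},{"y":-1},{},{}])

```text
invalid input
```

```bash
python3 - <<'E'
from h import *
s=r.get_state();print(s['t'],s['eef_pos'],s['qpos'],s['ee_rot'])
im=load("wrist")[0]; cv2.imwrite("pics/w1.png",im[:,:,::-1])
E
```

```text
0.45 [ 0.2150789  -0.50615315  0.21858574] [-1.25362480e+00  3.50736265e-01  1.65187081e+00 -3.25283540e-05
  1.13907833e+00 -8.46169100e-02] [[ 3.91077507e-01 -9.20357746e-01 -5.69962435e-05]
 [-9.20357743e-01 -3.91077510e-01  7.89069365e-05]
 [-9.49125592e-05  2.15982060e-05 -9.99999995e-01]]
```

View pics/w1.png

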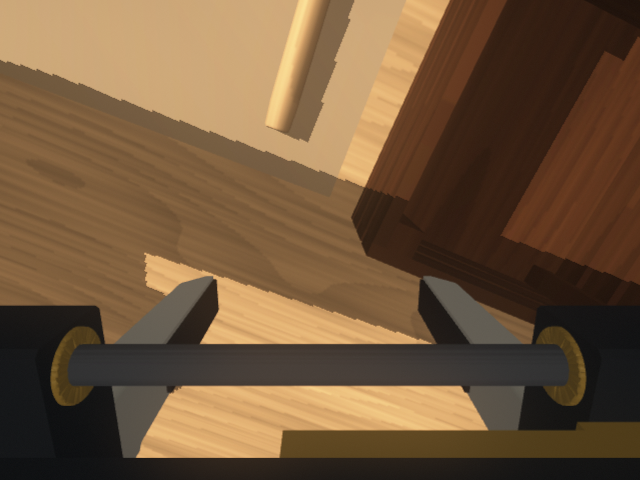

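>>> arm_command(deltas=[{"x":-0.42,"y":-1,"z":0,"ax":0,"ay":0,"az":0,"grip":1},{"x":-0.42,"y":-1,"z":0,"ax":0,"ay":0,"az":0,"grip":1}])

```text
t: 0.7
eef_pos: [0.2606, -0.4591, 0.2185]
ee_rot: [[0.39, -0.921, -0.0], [-0.921, -0.39, 0.0], [-0.0, -0.0, -1.0]]
contact_force: [0.2, 0.8, -0.0]
width: 0.0932
```

>>> arm_command(deltas=[{"x":-0.42,"y":-1,"z":0,"ax":0,"ay":0,"az":0,"grip":1},{"x":-0.42,"y":-1,"z":0,"ax":0,"ay":0,"az":0,"grip":1},{"x":-0.42,"y":-1,"z":0,"ax":0,"ay":0,"az":0,"grip":1},{"x":-0.42,"y":-1,"z":0,"ax":0,"ay":0,"az":0,"grip":1},{"x":-0.42,"y":-1,"z":0,"ax":0,"ay":0,"az":0,"grip":1},{"x":-0.42,"y":-1,"z":0,"ax":0,"ay":0,"az":0,"grip":1},{"x":-0.42,"y":-1,"z":0,"ax":0,"ay":0,"az":0,"grip":1},{"x":-0.42,"y":-1,"z":0,"ax":0,"ay":0,"az":0,"grip":1},{"x":-0.42,"y":-1,"z":0,"ax":0,"ay":0,"az":0,"grip":1},{"x":-0.42,"y":-1,"z":0,"ax":0,"ay":0,"az":0,"grip":1}])

```text
t: 1.7
eef_pos: [0.4882, -0.2251, 0.2187]
ee_rot: [[0.391, -0.92, 0.0], [-0.92, -0.391, -0.0], [0.0, -0.0, -1.0]]
contact_force: [0.6, -0.5, 0.1]
width: 0.093
```

>>> arm_command(deltas=[{"x":0,"y":-1,"z":0,"ax":0,"ay":0,"az":0,"grip":1},{"x":0,"y":-1,"z":0,"ax":0,"ay":0,"az":0,"grip":1},{"x":0,"y":0,"z":0,"ax":0,"ay":0,"az":0,"grip":1},{"x":0,"y":0,"z":0,"ax":0,"ay":0,"az":0,"grip":1}])

```text
t: 2.1
eef_pos: [0.5424, -0.2025, 0.2183]
ee_rot: [[0.392, -0.92, -0.001], [-0.92, -0.392, 0.0], [-0.0, 0.001, -1.0]]
contact_force: [-0.5, -0.8, -0.3]
width: 0.0927
```

```bash
python3 - <<'E'
from h import *
s=r.get_state();print(s['t'],s['eef_pos'],s['qpos'],s['ee_rot'])
im=load("wrist")[0]; cv2.imwrite("pics/w2.png",im[:,:,::-1])
E
```

```text
2.1 [ 0.54244283 -0.20253326  0.21828405] [-4.37659395e-01  4.04002727e-01  1.57443560e+00 -1.77549385e-04
  1.16385997e+00  7.30467293e-01] [[ 3.91940409e-01 -9.19990334e-01 -7.08234324e-04]
 [-9.19990512e-01 -3.91940601e-01  1.51382401e-04]
 [-4.16856132e-04  5.92235978e-04 -9.99999738e-01]]
```

View pics/w2.png

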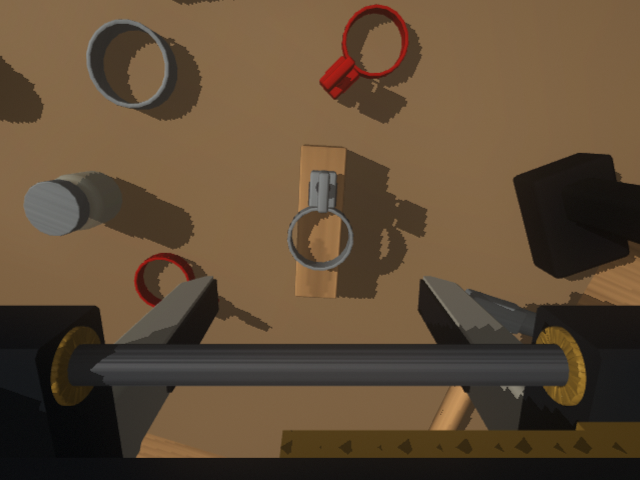

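```bash
python3 - <<'E'
from h import *
im,K,R,t=load("wrist"); np.savez("w2.npz",im=im,K=K,R=R,t=t)
crop(im,270,130,100,180,4,"pics/w2c.png")
# model overlay guess
def model(cx,cy,th):
    c,s=np.cos(th),np.sin(th); M=np.array([[c,-s],[s,c]])
    out=[]
    a=np.linspace(0,2*np.pi,60)
    for rad,z in [(.0288,.061),(.0258,.061),(.0258,.045)]:
        out.append((np.c_[rad*np.cos(a),rad*np.sin(a)],z))
    out.append((np.array([[.031,.004],[.061,.004],[.061,-.004],[.031,-.004],[.031,.004]]),.103))
    out.append((np.array([[.028,.011],[.058,.011],[.058,-.011],[.028,-.011],[.028,.011]]),.063))
    return [np.c_[p@M.T+[cx,cy],np.full(len(p),z)] for p,z in out]
for th in [20]:
  c=ray((320,238),.053,K,R,t); print(c)
  print("wing",ray((323,174),.103,K,R,t),ray((323,209),.103,K,R,t))
E
```

```text
[ 0.52776844 -0.21084817  0.053     ]
wing [ 0.58476364 -0.18873515  0.103     ] [ 0.56120624 -0.19881394  0.103     ]
```

View pics/w2c.png

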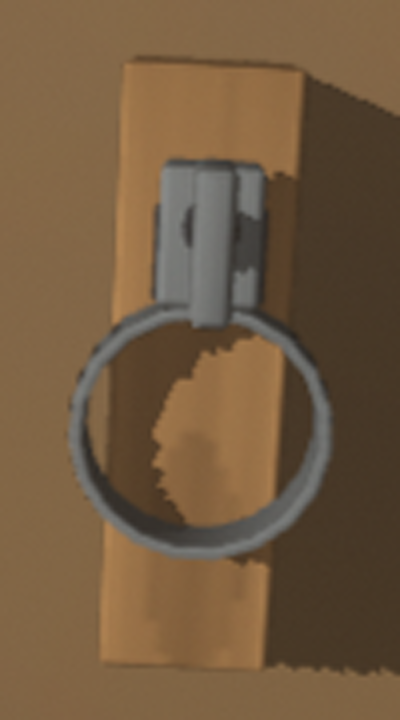

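```bash
python3 - <<'E'
from h import *
d=np.load("w2.npz");K,R,t=d["K"],d["R"],d["t"]
g=lambda x,y:(270+x/4-.4,130+y/4-.4)
c=ray(g(200,428),.061,K,R,t); w=ray(g(211,246),.103,K,R,t); w0=ray(g(213,166),.103,K,R,t);w1=ray(g(209,325),.103,K,R,t)
print(c,w,w0,w1,np.linalg.norm(w0-w1)); v=(w-c)[:2]; print("dist",np.linalg.norm(v),np.degrees(np.arctan2(v[1],v[0])),np.degrees(np.arctan2(*(w0-w1)[[1,0]])))
l=ray(g(70,428),.061,K,R,t);rr=ray(g(330,428),.061,K,R,t);print("diam",np.linalg.norm(l-rr))
print("batten dir",[np.degrees(np.arctan2(*(ray(g(*a),.045,K,R,t)-ray(g(*b),.045,K,R,t))[[1,0]])) for a,b in [((125,62),(100,660)),((303,68),(263,668))]])
h=[ray(g(*p),.063,K,R,t) for p in [(163,163),(265,168),(155,300),(262,303)]]
print("housing mean",np.mean(h,0))
s=r.get_state();p=s['eef_pos'];A=s['ee_rot'];print(p)
v=v/np.linalg.norm(v); print("housing centre", c[:2]+.043*v, w[:2]-.003*v)
E
```

```text
[ 0.53073432 -0.2091757   0.061     ] [ 0.57320679 -0.19316364  0.103     ] [ 0.58662455 -0.18782148  0.103     ] [ 0.55959787 -0.19857694  0.103     ] 0.029088162342779646
dist 0.045390489213589284 20.656370047900957 21.700440898966907
diam 0.05623129066319791
batten dir [np.float64(19.855948249998594), np.float64(20.096340012046603)]
housing mean [ 0.5704628  -0.19481719  0.063     ]
[ 0.54184663 -0.20308088  0.21857828]
housing centre [ 0.57096998 -0.19400691] [ 0.57039965 -0.19422193]
```

>>> arm_command(deltas=[{"x":0.1,"y":-0.55,"z":0.3,"ax":0,"ay":0,"az":0.22,"grip":0.1},{"x":0,"y":-0.5,"z":0.7,"ax":0,"ay":0,"az":0,"grip":0.1},{"x":0,"y":0,"z":0.9,"ax":0,"ay":0,"az":0,"grip":0.1},{"x":0,"y":0,"z":0.6,"ax":0,"ay":0,"az":0,"grip":0.1},{"x":0,"y":0,"z":0,"ax":0,"ay":0,"az":0,"grip":0.1},{"x":0,"y":0,"z":0,"ax":0,"ay":0,"az":0,"grip":0.1}], squeeze=40)

```text
t: 2.8
eef_pos: [0.5726, -0.1942, 0.1443]
ee_rot: [[0.362, -0.932, 0.0], [-0.932, -0.362, -0.0], [0.0, -0.0, -1.0]]
contact_force: [-0.6, 0.0, 1.0]
width: 0.0523
```

```bash
python3 - <<'E'
from h import *
s=r.get_state();print(s['t'],s['eef_pos'],s['width'],np.degrees(np.arctan2(s['ee_rot'][1,0],s['ee_rot'][0,0])))
im=load("wrist")[0]; cv2.imwrite("pics/w3.png",im[:,:,::-1])
E
```

```text
2.8 [ 0.57263476 -0.19419236  0.14434929] 0.05232404904761614 -68.78456046478675
```

View pics/w3.png

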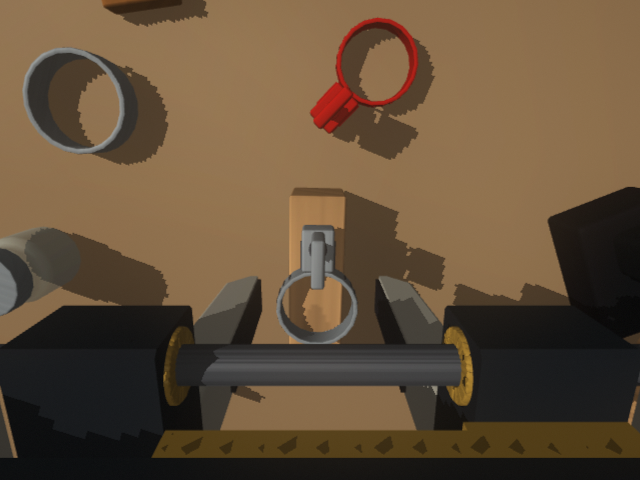

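The clamp lies square between the fingers, with its wing at (318,260). Next I'll descend.

>>> arm_command(deltas=[{"x":0,"y":0,"z":0.7,"ax":0,"ay":0,"az":0,"grip":0.1},{"x":0,"y":0,"z":0.9,"ax":0,"ay":0,"az":0,"grip":0.1},{"x":0,"y":0,"z":0.9,"ax":0,"ay":0,"az":0,"grip":0.1},{"x":0,"y":0,"z":0.5,"ax":0,"ay":0,"az":0,"grip":0.1},{"x":0,"y":0,"z":0.2,"ax":0,"ay":0,"az":0,"grip":0.1},{"x":0,"y":0,"z":0,"ax":0,"ay":0,"az":0,"grip":0.1},{"x":0,"y":0,"z":0,"ax":0,"ay":0,"az":0,"grip":0.1}])

```text
t: 3.55
eef_pos: [0.5736, -0.194, 0.0489]
ee_rot: [[0.363, -0.932, 0.002], [-0.932, -0.363, -0.001], [0.001, -0.001, -1.0]]
contact_force: [0.9, 0.2, 0.1]
width: 0.0514
```

>>> arm_command(deltas=[{"x":0,"y":0,"z":0,"ax":0,"ay":0,"az":0,"grip":-0.7},{"x":0,"y":0,"z":0,"ax":0,"ay":0,"az":0,"grip":-0.7},{"x":0,"y":0,"z":0,"ax":0,"ay":0,"az":0,"grip":-0.7},{"x":0,"y":0,"z":0,"ax":0,"ay":0,"az":0,"grip":-0.7},{"x":0,"y":0,"z":0,"ax":0,"ay":0,"az":0,"grip":-0.7}], squeeze=45)

```text
t: 4.05
eef_pos: [0.5729, -0.1937, 0.0478]
ee_rot: [[0.363, -0.932, 0.0], [-0.932, -0.363, -0.0], [0.0, -0.0, -1.0]]
contact_force: [-0.5, 1.0, 2.0]
width: 0.0216
```

>>> arm_command(deltas=[{"x":0,"y":0,"z":-0.3,"ax":0,"ay":0,"az":0,"grip":-0.7},{"x":0,"y":0,"z":-0.7,"ax":0,"ay":0,"az":0,"grip":-0.7},{"x":0,"y":0,"z":-1,"ax":0,"ay":0,"az":0,"grip":-0.7},{"x":0,"y":0,"z":-1,"ax":0,"ay":0,"az":0,"grip":-0.7},{"x":0,"y":0,"z":-1,"ax":0,"ay":0,"az":0,"grip":-0.7},{"x":0,"y":0,"z":-0.7,"ax":0,"ay":0,"az":0,"grip":-0.7},{"x":0,"y":0,"z":-0.3,"ax":0,"ay":0,"az":0,"grip":-0.7}])

```text
t: 4.75
eef_pos: [0.5733, -0.1938, 0.1999]
ee_rot: [[0.363, -0.932, 0.002], [-0.932, -0.363, -0.001], [0.002, -0.002, -1.0]]
contact_force: [0.7, -1.1, -4.0]
width: 0.0213
```

>>> arm_command(deltas=[{"x":-0.4,"y":0,"z":0,"ax":0,"ay":0,"az":0,"grip":-0.7},{"x":-0.9,"y":-0.1,"z":0,"ax":0,"ay":0,"az":0,"grip":-0.7},{"x":-1,"y":-0.15,"z":0,"ax":0,"ay":0,"az":0,"grip":-0.7},{"x":-1,"y":-0.15,"z":0,"ax":0,"ay":0,"az":0,"grip":-0.7},{"x":-1,"y":-0.15,"z":0,"ax":0,"ay":0,"az":0,"grip":-0.7},{"x":-1,"y":-0.15,"z":0,"ax":0,"ay":0,"az":0,"grip":-0.7},{"x":-1,"y":-0.15,"z":0,"ax":0,"ay":0,"az":0,"grip":-0.7},{"x":-1,"y":-0.15,"z":0,"ax":0,"ay":0,"az":0,"grip":-0.7},{"x":-1,"y":-0.15,"z":0,"ax":0,"ay":0,"az":0,"grip":-0.7},{"x":-1,"y":-0.15,"z":0,"ax":0,"ay":0,"az":0,"grip":-0.7},{"x":-1,"y":-0.15,"z":0,"ax":0,"ay":0,"az":0,"grip":-0.7},{"x":-1,"y":0,"z":0,"ax":0,"ay":0,"az":0,"grip":-0.7}])

```text
t: 5.95
eef_pos: [0.4889, 0.1396, 0.1961]
ee_rot: [[0.363, -0.932, -0.002], [-0.932, -0.363, -0.0], [-0.001, 0.002, -1.0]]
contact_force: [1.1, 0.5, -4.4]
width: 0.0216
```

>>> arm_command(deltas=[{"x":-1,"y":0,"z":0,"ax":0,"ay":0,"az":0,"grip":-0.7},{"x":-0.5,"y":0,"z":0,"ax":0,"ay":0,"az":0,"grip":-0.7},{"x":-0.2,"y":0,"z":0,"ax":0,"ay":0,"az":0,"grip":-0.7},{"x":0,"y":0,"z":0,"ax":0,"ay":0,"az":0,"grip":-0.7},{"x":0,"y":0,"z":0,"ax":0,"ay":0,"az":0,"grip":-0.7},{"x":0,"y":0,"z":0,"ax":0,"ay":0,"az":0,"grip":-0.7}])

```text
t: 6.55
eef_pos: [0.4723, 0.1848, 0.1975]
ee_rot: [[0.362, -0.932, -0.0], [-0.932, -0.362, -0.0], [0.0, 0.0, -1.0]]
contact_force: [-0.2, 0.3, -2.9]
width: 0.0214
```

```bash
python3 - <<'E'
from h import *
s=r.get_state();print(s['t'],s['eef_pos'],s['width'],s['qpos'],np.degrees(np.arctan2(s['ee_rot'][1,0],s['ee_rot'][0,0])))
im,K,R,t=load("wrist"); cv2.imwrite("pics/w4.png",im[:,:,::-1]); np.savez("w4.npz",im=im,K=K,R=R,t=t)
E
```

```text
6.55 [0.47229316 0.18476227 0.19751057] 0.02139893808195942 [ 2.81163900e-01  2.97827998e-01  1.78361695e+00 -1.72812406e-04
  1.06028491e+00  1.48208398e+00] -68.80281293633605
```

View pics/w4.png

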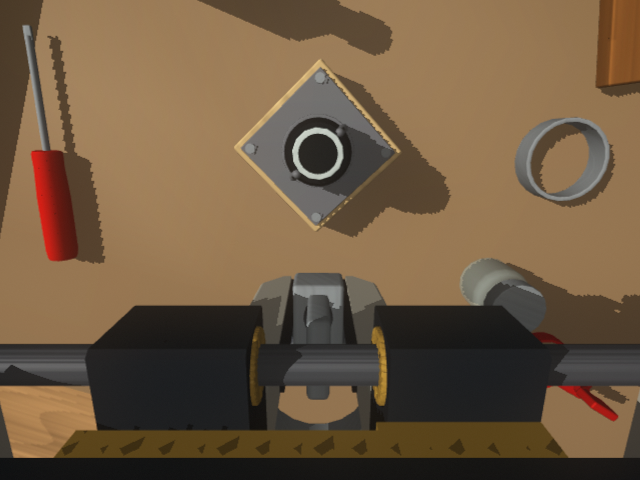

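```bash
python3 - <<'E'
from h import *
d=np.load("w4.npz");im,K,R,t=d["im"],d["K"],d["R"],d["t"]
hsv=im.astype(int); g=cv2.cvtColor(im,cv2.COLOR_RGB2GRAY)
m=((g>170)&(im.max(2).astype(int)-im.min(2)<40)).astype(np.uint8); m[:100]=0;m[210:]=0;m[:,:270]=0;m[:,370:]=0
cs,_=cv2.findContours(m,cv2.RETR_EXTERNAL,cv2.CHAIN_APPROX_NONE); c=max(cs,key=cv2.contourArea); e=cv2.fitEllipse(c); print(e)
n=ray(e[0],.105,K,R,t); print("nozzle",n, "diam", np.mean(e[1])/K[0,0]*(R@n+t)[2])
k=(g<45).astype(np.uint8); k[:110]=0;k[200:]=0;k[:,280:]*=1
for p in [(320,62),(399,152),(316,230),(236,148)]:
  q=ray(p,.04,K,R,t); print(p,q)
P=np.mean([ray(p,.04,K,R,t) for p in [(320,62),(399,152),(316,230),(236,148)]],0);print("box",P)
for p in [(340,131),(296,174)]: print("barb",ray(p,.086,K,R,t))
# collar circle proj to overlay
a=np.linspace(0,2*np.pi,80); o=cv2.resize(im[90:220,250:390],None,fx=5,fy=5,interpolation=cv2.INTER_CUBIC)
for rad,z,col in [(.0275,.065,(255,0,0)),(.017,.105,(0,255,0)),(.024,.083,(0,0,255))]:
  pp=proj(np.c_[n[0]+rad*np.cos(a),n[1]+rad*np.sin(a),np.full(80,z)],K,R,t); cv2.polylines(o,[((pp+.5-[250,90])*5).astype(int)],True,col,1)
cv2.imwrite("pics/w4o.png",o[:,:,::-1])
# scene & side views of stub
S=load("scene");D=load("side")
print("in hand?")
cv2.imwrite("pics/s4.png",np.hstack([cv2.resize(S[0][150:290,340:480],(400,400),interpolation=cv2.INTER_CUBIC),cv2.resize(D[0][200:370,220:390],(400,400),interpolation=cv2.INTER_CUBIC)])[:,:,::-1])
E
```

```text
((317.0699462890625, 152.91749572753906), (48.807735443115234, 49.90291976928711), 164.64173889160156)
nozzle [0.52891355 0.20745711 0.105     ] diam 0.032254587498413215
(320, 62) [0.59102388 0.22925312 0.04      ]
(399, 152) [0.55107562 0.14444874 0.04      ]
(316, 230) [0.46536555 0.18408311 0.04      ]
(236, 148) [0.50599217 0.26967787 0.04      ]
box [0.52836431 0.20686571 0.04      ]
barb [0.54767083 0.19776651 0.086     ]
barb [0.50903819 0.21590326 0.086     ]
in hand?
```

View pics/w4o.png

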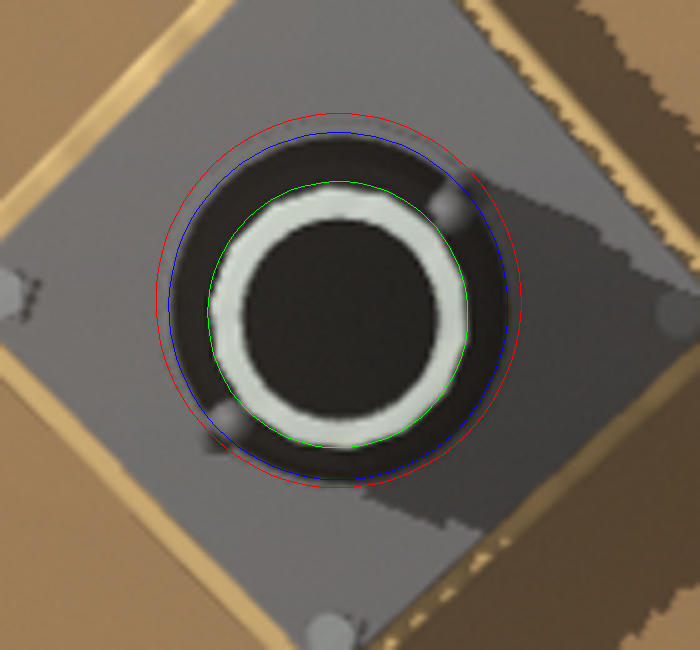

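View pics/s4.png

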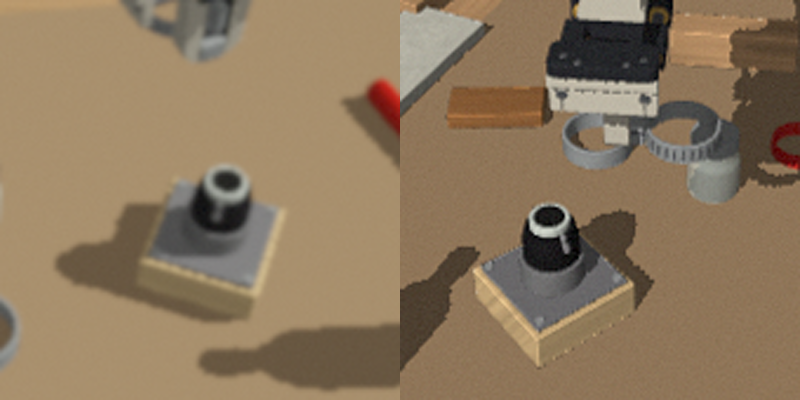

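>>> arm_command(deltas=[{"x":0,"y":-0.4,"z":0,"ax":0,"ay":0,"az":0,"grip":-0.7},{"x":0,"y":-0.9,"z":0,"ax":0,"ay":0,"az":0,"grip":-0.7},{"x":0,"y":-0.9,"z":0,"ax":0,"ay":0,"az":0,"grip":-0.7},{"x":0,"y":-0.9,"z":0.2,"ax":0,"ay":0,"az":0,"grip":-0.7},{"x":0,"y":-0.42,"z":0.6,"ax":0,"ay":0,"az":0,"grip":-0.7},{"x":0,"y":0,"z":0.7,"ax":0,"ay":0,"az":0,"grip":-0.7},{"x":0,"y":0,"z":0.4,"ax":0,"ay":0,"az":0,"grip":-0.7},{"x":0,"y":0,"z":0,"ax":0,"ay":0,"az":0,"grip":-0.7},{"x":0,"y":0,"z":0,"ax":0,"ay":0,"az":0,"grip":-0.7},{"x":0,"y":0,"z":0,"ax":0,"ay":0,"az":0,"grip":-0.7}])

```text
t: 7.7
eef_pos: [0.571, 0.224, 0.1419]
ee_rot: [[0.363, -0.932, 0.002], [-0.932, -0.363, 0.001], [0.0, -0.002, -1.0]]
contact_force: [0.1, -0.2, -4.5]
width: 0.0215
```

```bash
python3 - <<'E'
from h import *
s=r.get_state();print(s['t'],s['eef_pos'],s['width'],s['ee_rot'][2])
S=load("scene");D=load("side")
pickle=np.savez("sd5.npz",S=S[0],D=D[0])
cv2.imwrite("pics/s5.png",np.hstack([cv2.resize(S[0][185:265,380:460],(400,400),interpolation=cv2.INTER_CUBIC),cv2.resize(D[0][255:335,245:325],(400,400),interpolation=cv2.INTER_CUBIC)])[:,:,::-1])
cv2.imwrite("pics/w5.png",load("wrist")[0][:,:,::-1])
E
```

```text
7.7 [0.57098938 0.22403215 0.14188278] 0.021471260572788527 [ 1.36380920e-04 -1.92118823e-03 -9.99998145e-01]
```

View pics/s5.png

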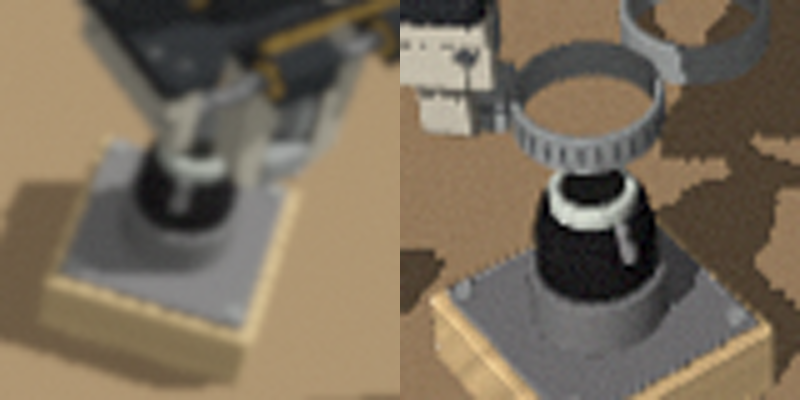

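View pics/w5.png

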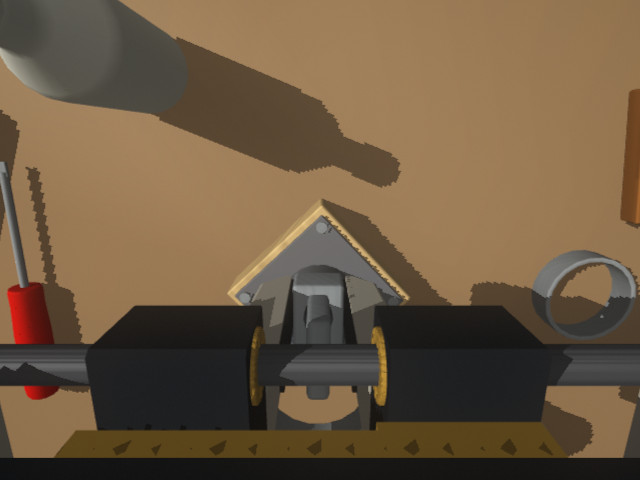

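```bash
cat > ov.py <<'E'
from h import *
def overlay(name,img,K,R,t,rings,x0,y0,w,f,out):
    a=np.linspace(0,2*np.pi,100)
    o=cv2.resize(img[y0:y0+w,x0:x0+w],None,fx=f,fy=f,interpolation=cv2.INTER_CUBIC)
    for cx,cy,rad,z,col in rings:
        pp=proj(np.c_[cx+rad*np.cos(a),cy+rad*np.sin(a),np.full(100,z)],K,R,t)
        cv2.polylines(o,[np.round((pp+.5-[x0,y0])*f).astype(int)],True,col,1)
    cv2.imwrite(out,o[:,:,::-1])
E
python3 - <<'E'
from ov import *
D=np.load("sd5.npz")["D"]; K,R,t=load("side")[1:]
s=r.get_state(); p=s['eef_pos']; ty=s['ee_rot'][:,1]
cc=p+.045*ty; u=p[2]-.0028; print(cc,u)
G=(0,255,0);Rd=(255,0,0)
nx,ny=.5287,.2071
overlay("",D,K,R,t,[(cc[0],cc[1],.0258,u+.016,G),(cc[0],cc[1],.0288,u,Rd),(nx,ny,.017,.105,G),(nx,ny,.0275,.065,Rd)],240,250,80,9,"pics/o5.png")
E
```

```text
[0.52867413 0.20764327 0.14128255] 0.13852926205439917
```

View pics/o5.png

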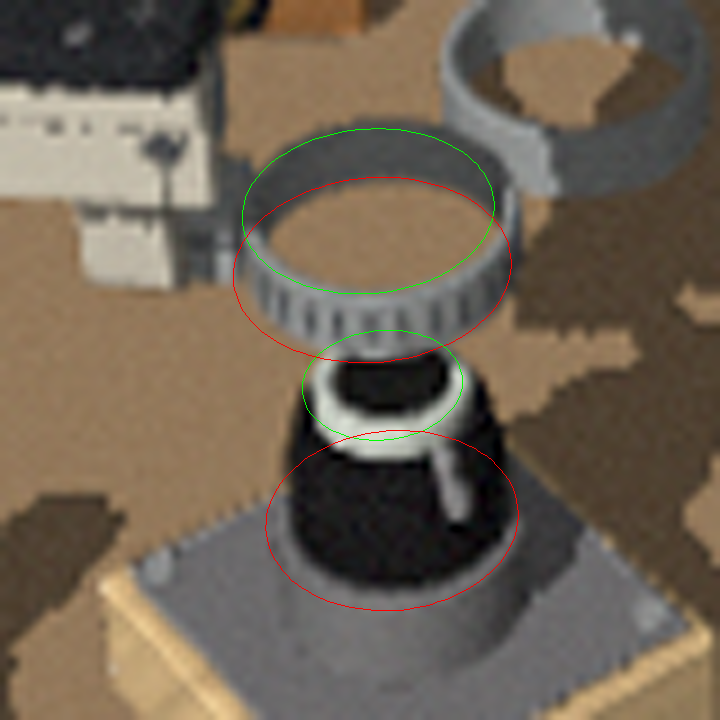

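The side overlay shows the band and nozzle offset the same way, by about 1 px, so they are aligned to about 1 mm. I'll lower slowly.

>>> arm_command(deltas=[{"x":0,"y":0,"z":0.3,"ax":0,"ay":0,"az":0,"grip":-0.7},{"x":0,"y":0,"z":0.3,"ax":0,"ay":0,"az":0,"grip":-0.7},{"x":0,"y":0,"z":0.3,"ax":0,"ay":0,"az":0,"grip":-0.7},{"x":0,"y":0,"z":0.3,"ax":0,"ay":0,"az":0,"grip":-0.7},{"x":0,"y":0,"z":0.15,"ax":0,"ay":0,"az":0,"grip":-0.7},{"x":0,"y":0,"z":0,"ax":0,"ay":0,"az":0,"grip":-0.7},{"x":0,"y":0,"z":0,"ax":0,"ay":0,"az":0,"grip":-0.7}])

```text
t: 8.6
eef_pos: [0.5705, 0.2239, 0.1002]
ee_rot: [[0.363, -0.932, 0.0], [-0.932, -0.363, 0.0], [0.0, -0.0, -1.0]]
contact_force: [0.4, 0.9, -3.9]
width: 0.022
```

```bash
python3 - <<'E'
from ov import *
s=r.get_state(); p=s['eef_pos']; ty=s['ee_rot'][:,1]; print(p,s['contact_force'],s['ft_torque'])
I,K,R,t=load("side")
cc=p+.045*ty; u=p[2]-.0028; print(cc,u)
G=(0,255,0);Rd=(255,0,0)
overlay("",I,K,R,t,[(cc[0],cc[1],.0288,u+.016,G),(cc[0],cc[1],.0288,u,Rd)],240,250,80,9,"pics/o6.png")
E
```

```text
[0.57052949 0.22392011 0.10022606] [ 0.36396666  0.89142595 -3.85872112] [ 0.01625542 -0.12723398  0.03200613]
[0.52859179 0.20760358 0.10021906] 0.09742605788923096
```

View pics/o6.png

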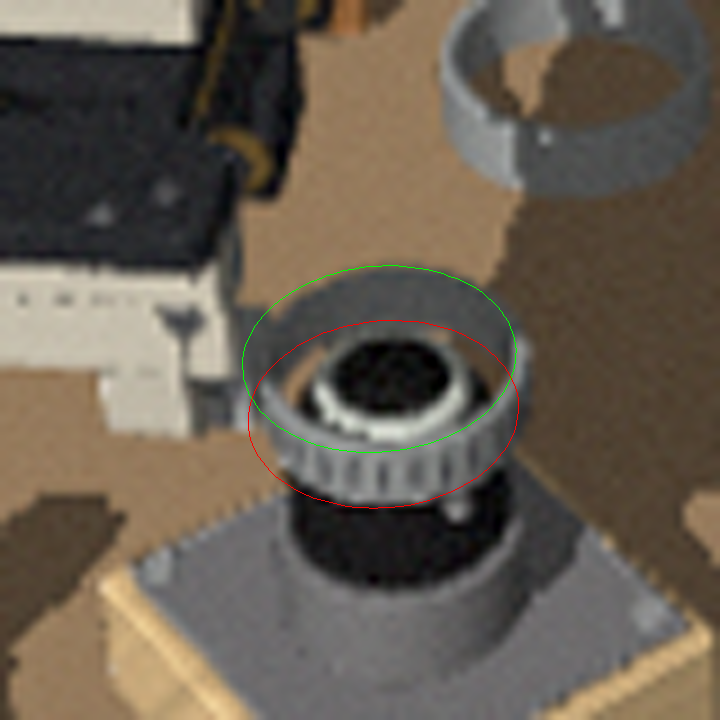

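>>> arm_command(deltas=[{"x":0,"y":0,"z":0.1,"ax":0,"ay":0,"az":0,"grip":-0.7},{"x":0,"y":0,"z":0.1,"ax":0,"ay":0,"az":0,"grip":-0.7},{"x":0,"y":0,"z":0.1,"ax":0,"ay":0,"az":0,"grip":-0.7},{"x":0,"y":0,"z":0,"ax":0,"ay":0,"az":0,"grip":-0.7}], squeeze=55)

```text
t: 9.05
eef_pos: [0.5713, 0.2238, 0.0912]
ee_rot: [[0.363, -0.932, 0.002], [-0.932, -0.363, 0.0], [0.001, -0.002, -1.0]]
contact_force: [4.6, -1.2, -4.9]
width: 0.0213
```

>>> arm_command(deltas=[{"x":0,"y":0,"z":0.1,"ax":0,"ay":0,"az":0,"grip":-0.7},{"x":0,"y":0,"z":0,"ax":0,"ay":0,"az":0,"grip":-0.7}])

```text
t: 9.25
eef_pos: [0.5715, 0.2239, 0.0884]
ee_rot: [[0.363, -0.932, 0.003], [-0.932, -0.363, 0.0], [0.001, -0.003, -1.0]]
contact_force: [7.3, -0.9, -8.3]
width: 0.0216
```

```bash
python3 - <<'E'
from ov import *
s=r.get_state(); p=s['eef_pos']; ty=s['ee_rot'][:,1]; print(p,s['contact_force'],s['ft_torque'])
I,K,R,t=load("side")
cc=p+.045*ty; u=p[2]-.0028; print(cc,u)
G=(0,255,0);Rd=(255,0,0)
overlay("",I,K,R,t,[(cc[0],cc[1],.0288,u+.016,G),(cc[0],cc[1],.0288,u,Rd)],240,250,80,9,"pics/o7.png")
E
```

```text
[0.5714684  0.22389175 0.08837874] [ 7.32809625 -0.91345225 -8.29532166] [ 0.13474498 -1.52585205  0.29187293]
[0.52953458 0.20756566 0.08826369] 0.0855787370363093
```

View pics/o7.png

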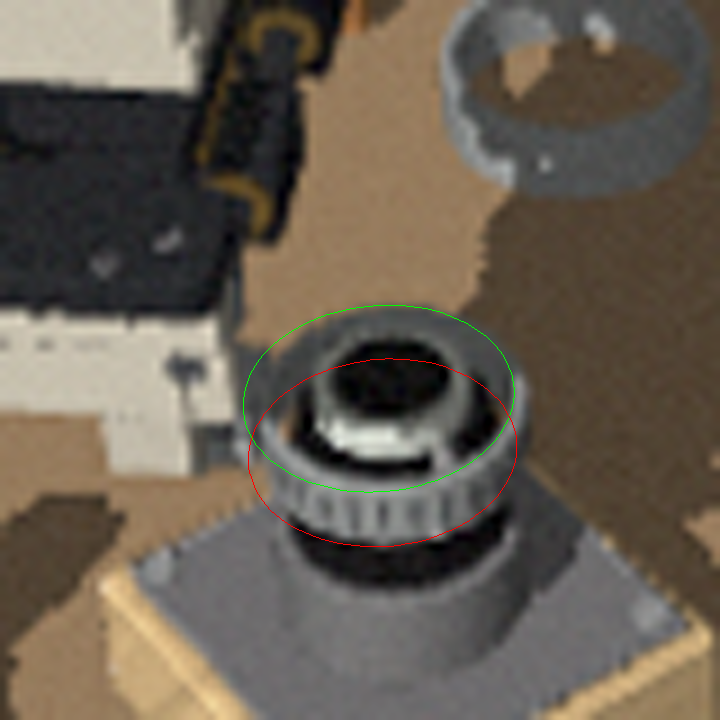

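>>> arm_command(deltas=[{"x":0,"y":-0.04,"z":0,"ax":0,"ay":0,"az":0,"grip":-0.7},{"x":0,"y":0,"z":0,"ax":0,"ay":0,"az":0,"grip":-0.7},{"x":0,"y":0,"z":0.07,"ax":0,"ay":0,"az":0,"grip":-0.7},{"x":0,"y":0,"z":0,"ax":0,"ay":0,"az":0,"grip":-0.7}])

```text
t: 9.7
eef_pos: [0.5719, 0.2242, 0.0863]
ee_rot: [[0.363, -0.932, 0.001], [-0.932, -0.363, -0.0], [0.0, -0.001, -1.0]]
contact_force: [4.5, -2.5, -3.1]
width: 0.0215
```

>>> arm_command(deltas=[{"x":0.02,"y":-0.02,"z":0,"ax":0,"ay":0,"az":0,"grip":-0.7},{"x":0,"y":0,"z":0.07,"ax":0,"ay":0,"az":0,"grip":-0.7},{"x":0,"y":0,"z":0.07,"ax":0,"ay":0,"az":0,"grip":-0.7},{"x":0,"y":0,"z":0,"ax":0,"ay":0,"az":0,"grip":-0.7}])

```text
t: 10.1
eef_pos: [0.5722, 0.2243, 0.0819]
ee_rot: [[0.363, -0.932, -0.0], [-0.932, -0.363, 0.0], [-0.0, -0.0, -1.0]]
contact_force: [2.2, 0.1, -3.2]
width: 0.0217
```

```bash
python3 - <<'E'
from ov import *
s=r.get_state(); p=s['eef_pos']; ty=s['ee_rot'][:,1]; print(p,s['contact_force'],s['ft_torque'])
I,K,R,t=load("side")
cc=p+.045*ty; u=p[2]-.0028; print(cc,u)
G=(0,255,0);Rd=(255,0,0)
overlay("",I,K,R,t,[(cc[0],cc[1],.0288,u+.016,G),(cc[0],cc[1],.0288,u,Rd)],240,250,80,9,"pics/o8.png")
E
```

```text
[0.57220684 0.2242623  0.0819382 ] [ 2.16457077  0.11912094 -3.23307842] [ 0.10157711 -0.45860501  0.07625145]
[0.53026872 0.20794687 0.08193263] 0.07913819965150222
```

View pics/o8.png

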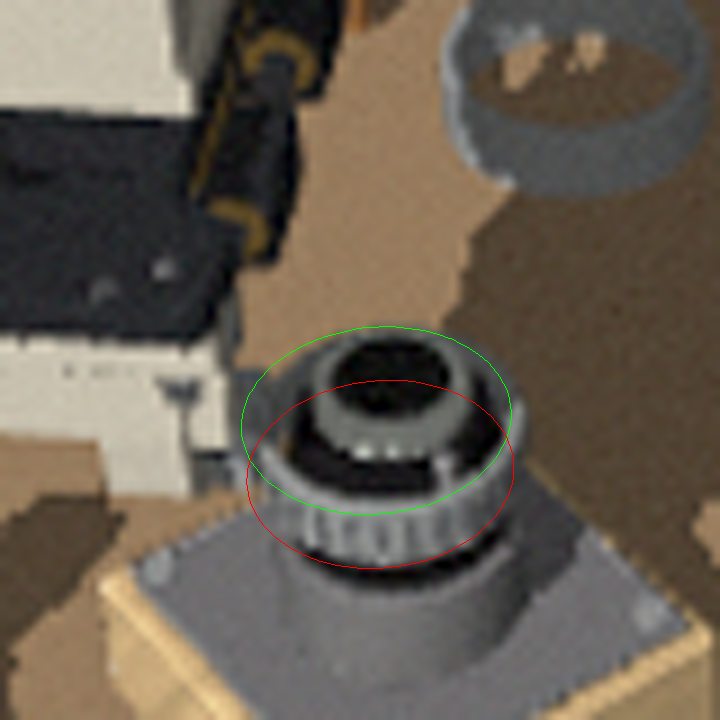

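>>> arm_command(deltas=[{"x":0,"y":-0.01,"z":0.1,"ax":0,"ay":0,"az":0,"grip":-0.7},{"x":0,"y":0,"z":0.1,"ax":0,"ay":0,"az":0,"grip":-0.7},{"x":0,"y":0,"z":0,"ax":0,"ay":0,"az":0,"grip":-0.7}])

```text
t: 10.45
eef_pos: [0.5723, 0.2243, 0.0754]
ee_rot: [[0.362, -0.932, -0.001], [-0.932, -0.362, 0.0], [-0.001, 0.001, -1.0]]
contact_force: [2.6, 2.5, -4.6]
width: 0.0213
```

>>> arm_command(deltas=[{"x":0,"y":0,"z":0.1,"ax":0,"ay":0,"az":0,"grip":-0.7},{"x":0,"y":0,"z":0,"ax":0,"ay":0,"az":0,"grip":-0.7}])

```text
t: 10.65
eef_pos: [0.5721, 0.224, 0.0721]
ee_rot: [[0.363, -0.932, -0.001], [-0.932, -0.363, -0.0], [-0.0, 0.001, -1.0]]
contact_force: [0.7, -0.7, -6.1]
width: 0.0218
```

```bash
python3 - <<'E'
from ov import *
s=r.get_state(); p=s['eef_pos']; ty=s['ee_rot'][:,1]; print(p,s['contact_force'],s['ft_torque'])
I,K,R,t=load("side")
cc=p+.045*ty; u=p[2]-.0028; print(cc,u)
G=(0,255,0);Rd=(255,0,0)
overlay("",I,K,R,t,[(cc[0],cc[1],.0288,u+.016,G),(cc[0],cc[1],.0288,u,Rd)],240,250,80,9,"pics/o9.png")
E
```

```text
[0.57211668 0.22398985 0.07209448] [ 0.70400422 -0.68929662 -6.09772402] [ 0.06999148 -0.28303874  0.03200419]
[0.53017864 0.20767425 0.07214444] 0.06929448370684488
```

View pics/o9.png

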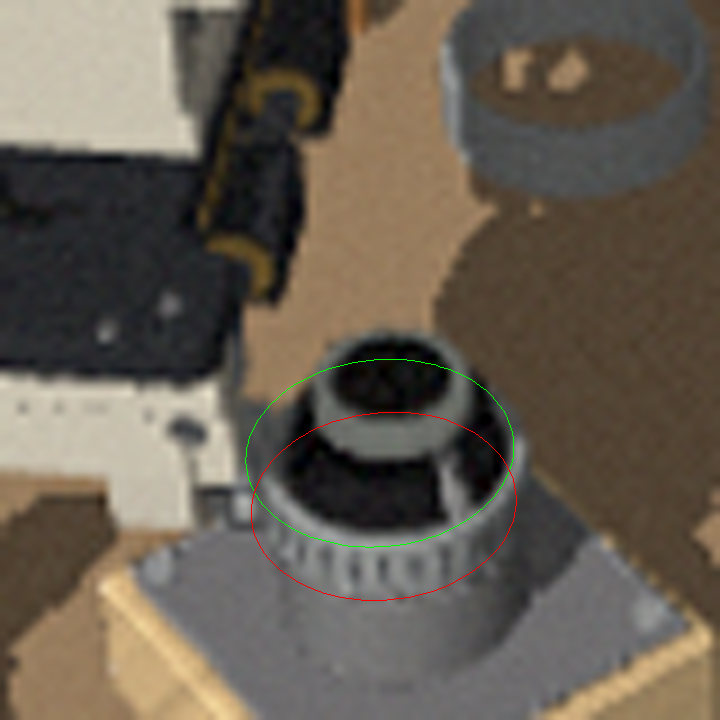

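>>> arm_command(deltas=[{"x":0,"y":0,"z":0.06,"ax":0,"ay":0,"az":0,"grip":-0.7},{"x":0,"y":0,"z":0.05,"ax":0,"ay":0,"az":0,"grip":-0.7},{"x":0,"y":0,"z":0,"ax":0,"ay":0,"az":0,"grip":-0.7}])

```text
t: 11.0
eef_pos: [0.5723, 0.224, 0.069]
ee_rot: [[0.363, -0.932, -0.001], [-0.932, -0.363, -0.0], [-0.0, 0.001, -1.0]]
contact_force: [-0.1, 0.2, -3.5]
width: 0.0214
```

>>> arm_command(deltas=[{"x":0,"y":0,"z":0.03,"ax":0,"ay":0,"az":0,"grip":-0.7},{"x":0,"y":0,"z":0,"ax":0,"ay":0,"az":0,"grip":-0.7}])

```text
t: 11.2
eef_pos: [0.5725, 0.2241, 0.0685]
ee_rot: [[0.363, -0.932, -0.0], [-0.932, -0.363, -0.0], [-0.0, 0.0, -1.0]]
contact_force: [-1.2, 0.3, -4.0]
width: 0.0215
```

>>> arm_command(deltas=[{"x":0,"y":0,"z":0.04,"ax":0,"ay":0,"az":0,"grip":-0.7},{"x":0,"y":0,"z":0,"ax":0,"ay":0,"az":0,"grip":-0.7}])

```text
t: 11.4
eef_pos: [0.5727, 0.2242, 0.0678]
ee_rot: [[0.363, -0.932, 0.0], [-0.932, -0.363, 0.0], [0.0, -0.0, -1.0]]
contact_force: [-2.2, 0.6, 0.6]
width: 0.0211
```

```bash
python3 - <<'E'
from ov import *
s=r.get_state(); p=s['eef_pos']; ty=s['ee_rot'][:,1]; print(p,s['contact_force'],s['ft_torque'])
I,K,R,t=load("side")
cc=p+.045*ty; u=p[2]-.0028; print(cc,u)
G=(0,255,0);Rd=(255,0,0)
overlay("",I,K,R,t,[(cc[0],cc[1],.0288,u+.016,G),(cc[0],cc[1],.0288,u,Rd)],240,250,80,9,"pics/o10.png")
E
```

```text
[0.57270713 0.22415958 0.06777412] [-2.15703304  0.61547788  0.56304348] [-0.0531019   0.14544835  0.03751155]
[0.53077064 0.20783995 0.06775871] 0.06497412207269804
```

View pics/o10.png

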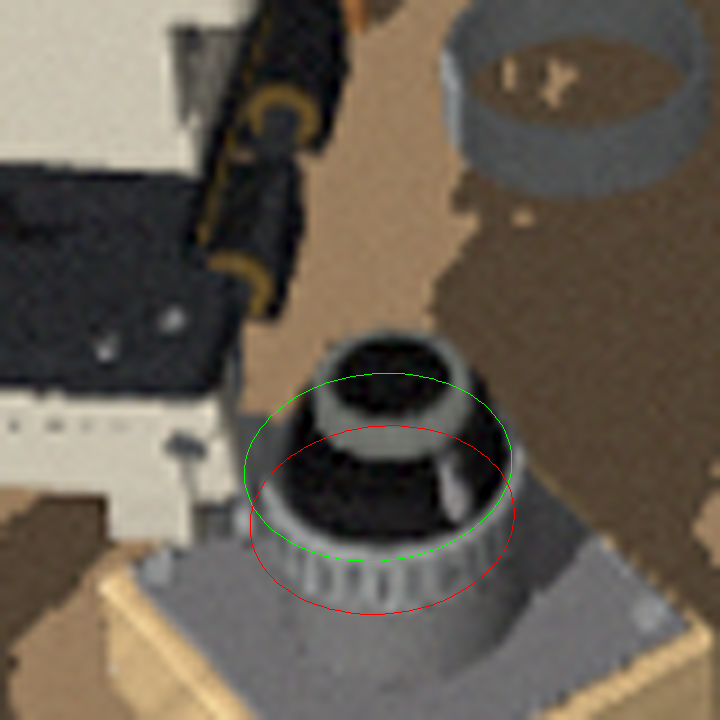

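>>> arm_command(deltas=[{"x":0,"y":0,"z":0.03,"ax":0,"ay":0,"az":0,"grip":-0.7},{"x":0,"y":0,"z":0,"ax":0,"ay":0,"az":0,"grip":-0.7}])

```text
t: 11.65
eef_pos: [0.5729, 0.2242, 0.0674]
ee_rot: [[0.363, -0.932, 0.001], [-0.932, -0.363, 0.0], [0.0, -0.001, -1.0]]
contact_force: [-2.5, -1.4, 6.6]
width: 0.0219
```

>>> arm_command(deltas=[{"x":0,"y":0,"z":0,"ax":0,"ay":0,"az":0,"grip":0},{"x":0,"y":0,"z":0,"ax":0,"ay":0,"az":0,"grip":0},{"x":0,"y":0,"z":0,"ax":0,"ay":0,"az":0,"grip":0},{"x":0,"y":0,"z":-0.5,"ax":0,"ay":0,"az":0,"grip":0},{"x":0,"y":0,"z":-1,"ax":0,"ay":0,"az":0,"grip":0},{"x":0,"y":0,"z":-1,"ax":0,"ay":0,"az":0,"grip":0},{"x":0,"y":0.5,"z":-1,"ax":0,"ay":0,"az":0,"grip":0},{"x":0,"y":1,"z":-0.5,"ax":0,"ay":0,"az":0,"grip":0},{"x":0,"y":1,"z":0,"ax":0,"ay":0,"az":0,"grip":0},{"x":0,"y":0.5,"z":0,"ax":0,"ay":0,"az":0,"grip":0},{"x":0,"y":0,"z":0,"ax":0,"ay":0,"az":0,"grip":0},{"x":0,"y":0,"z":0,"ax":0,"ay":0,"az":0,"grip":0}])

```text
t: 12.85
eef_pos: [0.4894, 0.1917, 0.1875]
ee_rot: [[0.363, -0.932, 0.002], [-0.932, -0.363, 0.001], [0.0, -0.002, -1.0]]
contact_force: [-0.3, 0.6, 0.3]
width: 0.0465
```

```bash
python3 - <<'E'
from ov import *
s=r.get_state(); p=s['eef_pos']; print(s['t'],p,s['contact_force'],s['ft_torque'],s['qpos'][5])
I,K,R,t=load("wrist"); np.savez("w11.npz",im=I,K=K,R=R,t=t); cv2.imwrite("pics/w11.png",I[:,:,::-1])
I,K,R,t=load("side"); a=cv2.resize(I[265:345,245:325],(400,400),interpolation=cv2.INTER_CUBIC)
I=load("scene")[0];b=cv2.resize(I[185:265,380:460],(400,400),interpolation=cv2.INTER_CUBIC)
cv2.imwrite("pics/sd11.png",np.hstack([a,b])[:,:,::-1])
E
```

```text
12.85 [0.48938994 0.19167798 0.18750019] [-0.332912    0.59837302  0.27414876] [-0.05951301 -0.02428933  0.02847054] 1.4844441086570022
```

View pics/w11.png

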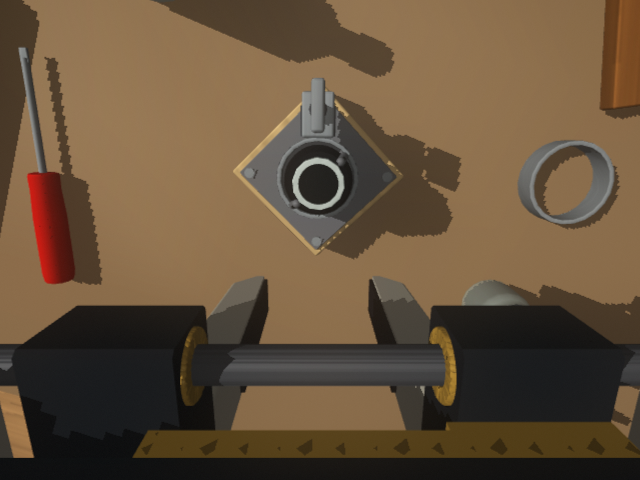

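View pics/sd11.png

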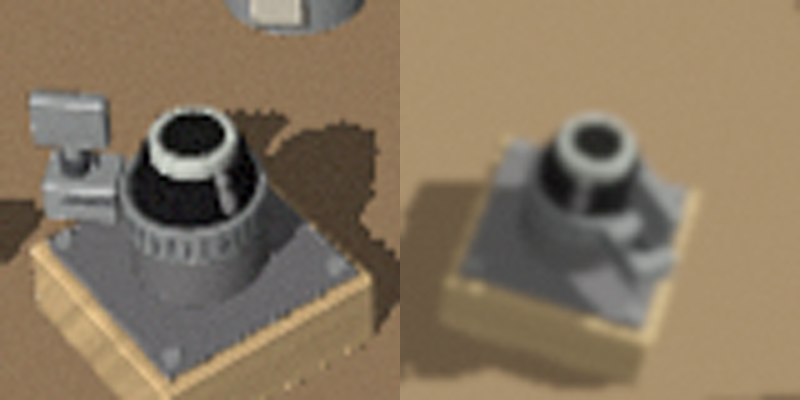

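```bash
python3 - <<'E'
from ov import *
d=np.load("w11.npz");I,K,R,t=d["im"],d["K"],d["R"],d["t"]
crop(I,285,65,70,80,7,"pics/w11c.png")
a=ray((319,80),.123,K,R,t);b=ray((318,130),.123,K,R,t);print(a,b,(a+b)/2,np.linalg.norm(a-b),np.degrees(np.arctan2(*(a-b)[[1,0]])))
E
```

```text
[0.58476741 0.22816237 0.123     ] [0.55962485 0.21898833 0.123     ] [0.57219613 0.22357535 0.123     ] 0.026763989034049678 20.046056298459
```

View pics/w11c.png

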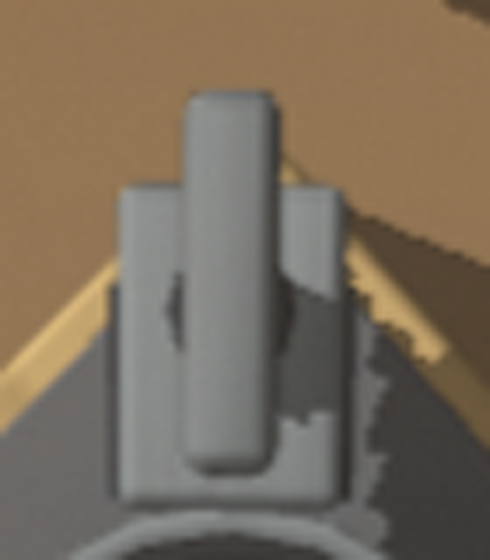

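The clamp sits flat on the shoulder, with the wing centre at about (0.573, 0.224). Next I'll flip the wrist half a turn so the last joint has room to turn clockwise.

>>> arm_command(deltas=[{"x":0,"y":0,"z":0,"ax":0,"ay":0,"az":-1,"grip":-0.4},{"x":0,"y":0,"z":0,"ax":0,"ay":0,"az":-1,"grip":-0.4},{"x":0,"y":0,"z":0,"ax":0,"ay":0,"az":-1,"grip":-0.4},{"x":0,"y":0,"z":0,"ax":0,"ay":0,"az":-1,"grip":-0.4},{"x":0,"y":0,"z":0,"ax":0,"ay":0,"az":-1,"grip":-0.4},{"x":0,"y":0,"z":0,"ax":0,"ay":0,"az":-1,"grip":-0.4},{"x":0,"y":0,"z":0,"ax":0,"ay":0,"az":-1,"grip":-0.4},{"x":0,"y":0,"z":0,"ax":0,"ay":0,"az":-1,"grip":-0.4},{"x":0,"y":0,"z":0,"ax":0,"ay":0,"az":-1,"grip":-0.4},{"x":0,"y":0,"z":0,"ax":0,"ay":0,"az":-1,"grip":-0.4},{"x":0,"y":0,"z":0,"ax":0,"ay":0,"az":-1,"grip":-0.4},{"x":0,"y":0,"z":0,"ax":0,"ay":0,"az":-1,"grip":-0.4}])

```text
t: 14.2
eef_pos: [0.4892, 0.1916, 0.1863]
ee_rot: [[0.886, 0.463, -0.0], [0.463, -0.886, -0.0], [-0.0, -0.0, -1.0]]
contact_force: [0.6, -0.5, 0.3]
width: 0.0278
```

>>> arm_command(deltas=[{"x":0,"y":0,"z":0,"ax":0,"ay":0,"az":-1,"grip":-0.4},{"x":0,"y":0,"z":0,"ax":0,"ay":0,"az":-1,"grip":-0.4},{"x":0,"y":0,"z":0,"ax":0,"ay":0,"az":-1,"grip":-0.4},{"x":0,"y":0,"z":0,"ax":0,"ay":0,"az":-1,"grip":-0.4},{"x":0,"y":0,"z":0,"ax":0,"ay":0,"az":-1,"grip":-0.4},{"x":0,"y":0,"z":0,"ax":0,"ay":0,"az":-1,"grip":-0.4},{"x":0,"y":0,"z":0,"ax":0,"ay":0,"az":-1,"grip":-0.4},{"x":0,"y":0,"z":0,"ax":0,"ay":0,"az":-1,"grip":-0.4},{"x":0,"y":0,"z":0,"ax":0,"ay":0,"az":-1,"grip":-0.4},{"x":0,"y":0,"z":0,"ax":0,"ay":0,"az":-1,"grip":-0.4},{"x":0,"y":0,"z":0,"ax":0,"ay":0,"az":-0.5,"grip":-0.4},{"x":0,"y":0,"z":0,"ax":0,"ay":0,"az":0,"grip":-0.4}])

```text
t: 15.4
eef_pos: [0.4891, 0.1916, 0.1863]
ee_rot: [[-0.363, 0.932, -0.0], [0.932, 0.363, -0.0], [0.0, -0.0, -1.0]]
contact_force: [0.2, -0.2, 0.4]
width: 0.0281
```

>>> arm_command(deltas=[{"x":0,"y":0.5,"z":0,"ax":0,"ay":0,"az":0,"grip":-0.4},{"x":0,"y":1,"z":0,"ax":0,"ay":0,"az":0,"grip":-0.4},{"x":0,"y":1,"z":0,"ax":0,"ay":0,"az":0,"grip":-0.4},{"x":0,"y":0.5,"z":0,"ax":0,"ay":0,"az":0,"grip":-0.4},{"x":0,"y":0,"z":0,"ax":0,"ay":0,"az":0,"grip":-0.4},{"x":0,"y":0,"z":0,"ax":0,"ay":0,"az":0,"grip":-0.4}])

```text
t: 16.0
eef_pos: [0.5722, 0.224, 0.186]
ee_rot: [[-0.361, 0.932, -0.001], [0.932, 0.361, -0.0], [0.0, -0.001, -1.0]]
contact_force: [-0.6, -0.2, 0.1]
width: 0.0281
```

```bash
python3 - <<'E'
from ov import *
s=r.get_state(); p=s['eef_pos']; print(s['t'],p,s['contact_force'],s['ft_torque'],s['qpos'],s['width'],np.degrees(np.arctan2(s['ee_rot'][1,0],s['ee_rot'][0,0])))
I,K,R,t=load("wrist"); np.savez("w12.npz",im=I,K=K,R=R,t=t); cv2.imwrite("pics/w12.png",I[:,:,::-1])
E
```

```text
16.0 [0.57216027 0.22395928 0.18601292] [-0.63744242 -0.17365897  0.07996228] [ 0.09082847 -0.09886735  0.0011783 ] [ 2.97345538e-01  5.00496866e-01  1.50861169e+00 -7.87640080e-06
  1.13359590e+00 -1.64323439e+00] 0.028080550929979648 111.18722858278598
```

View pics/w12.png

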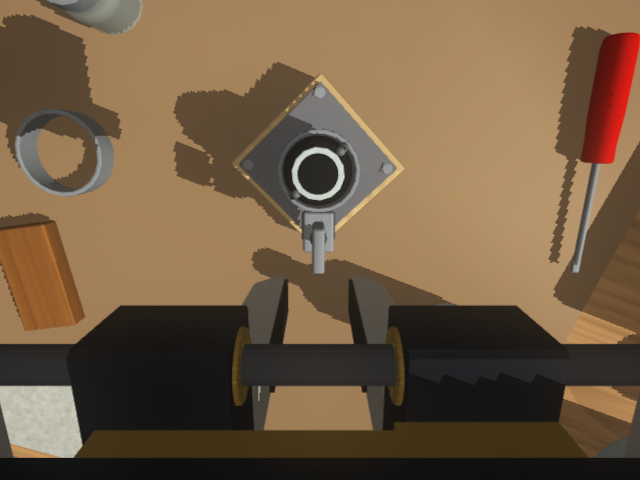

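```bash
python3 - <<'E'
from ov import *
d=np.load("w12.npz");I,K,R,t=d["im"],d["K"],d["R"],d["t"]
crop(I,285,195,70,90,6,"pics/w12c.png")
for y in (222,273): print(ray((318.3,y),.123,K,R,t))
E
```

```text
[0.55372742 0.21713139 0.123     ]
[0.58428605 0.22897596 0.123     ]
```

View pics/w12c.png

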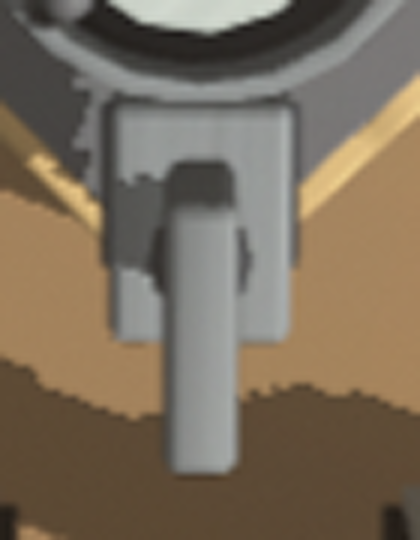

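>>> arm_command(deltas=[{"x":0,"y":0,"z":0.5,"ax":0,"ay":0,"az":0,"grip":-0.4},{"x":0,"y":0,"z":0.9,"ax":0,"ay":0,"az":0,"grip":-0.4},{"x":0,"y":0,"z":0.9,"ax":0,"ay":0,"az":0,"grip":-0.4},{"x":0,"y":0,"z":0.6,"ax":0,"ay":0,"az":0,"grip":-0.4},{"x":0,"y":0,"z":0,"ax":0,"ay":0,"az":0,"grip":-0.4},{"x":0,"y":0,"z":0,"ax":0,"ay":0,"az":0,"grip":-0.4},{"x":0,"y":0,"z":0,"ax":0,"ay":0,"az":0,"grip":-0.4}])

```text
t: 16.75
eef_pos: [0.573, 0.2242, 0.1006]
ee_rot: [[-0.363, 0.932, 0.002], [0.932, 0.363, 0.001], [-0.0, 0.002, -1.0]]
contact_force: [0.4, 0.7, 0.3]
width: 0.0275
```

```bash
python3 - <<'E'
from ov import *
s=r.get_state(); p=s['eef_pos']; print(s['t'],p,s['contact_force'],s['ft_torque'])
I,K,R,t=load("wrist"); a=cv2.resize(I[230:480,200:440],(400,416))
I=load("side")[0]; b=cv2.resize(I[255:335,225:305],(400,416),interpolation=cv2.INTER_CUBIC)
cv2.imwrite("pics/w13.png",np.hstack([a,b])[:,:,::-1])
E
```

```text
16.75 [0.57300622 0.22423099 0.10064841] [0.39690018 0.65736293 0.34226538] [ 0.11997912 -0.1690897   0.01787896]
```

View pics/w13.png

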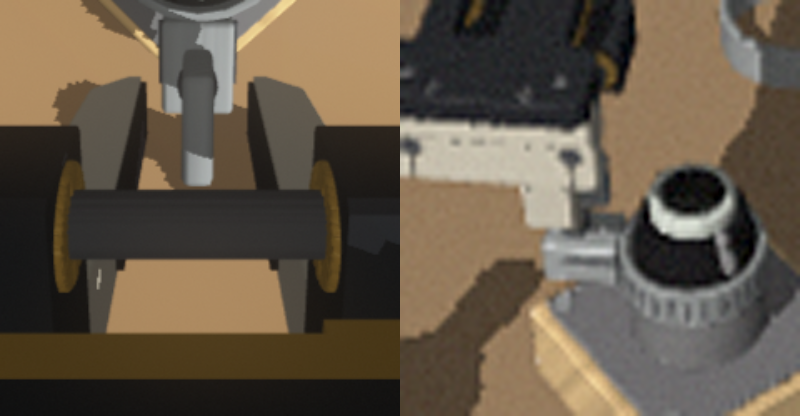

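>>> arm_command(deltas=[{"x":0,"y":0,"z":0.08,"ax":0,"ay":0,"az":0,"grip":-0.4},{"x":0,"y":0,"z":0,"ax":0,"ay":0,"az":0,"grip":-0.95},{"x":0,"y":0,"z":0,"ax":0,"ay":0,"az":0,"grip":-0.95},{"x":0,"y":0,"z":0,"ax":0,"ay":0,"az":0,"grip":-0.95},{"x":0,"y":0,"z":0,"ax":0,"ay":0,"az":0,"grip":-0.95},{"x":0,"y":0,"z":0,"ax":0,"ay":0,"az":0,"grip":-0.95}], squeeze=45)

```text
t: 17.45
eef_pos: [0.5726, 0.2241, 0.0972]
ee_rot: [[-0.363, 0.932, -0.0], [0.932, 0.363, 0.0], [0.0, -0.0, -1.0]]
contact_force: [-0.7, 0.0, 0.8]
width: 0.0077
```

```bash
cat > st.py <<'E'
from h import *
s=r.get_state(); p=s['eef_pos'];A=s['ee_rot']
c=np.array([.5287,.2071]); 
y=np.degrees(np.arctan2(A[1,0],A[0,0]))
u=np.array([np.cos(np.radians(21.2)),np.sin(np.radians(21.2))]);v=np.array([-u[1],u[0]])
F=s['contact_force'];print("t",s['t'],"p",p.round(4),"yaw",round(y,2),"F rad/tan/z",F[:2]@u,F[:2]@v,F[2],"Ftool xy",A[:,0]@F,A[:,1]@F,"T",s['ft_torque'],"q6",s['qpos'][5],"w",s['width'])
E
python3 st.py
```

```text
t 17.45 p [0.5726 0.2241 0.0972] yaw 111.26 F rad/tan/z -0.6368445732431708 0.26887711562129074 0.8096726762545436 Ftool xy 0.26959108896478434 -0.6365546111102496 T [ 0.14563429 -0.02539157 -0.07359029] q6 -1.6445173563270137 w 0.007689131113011409
```

>>> arm_command(deltas=[{"x":0,"y":0.03,"z":0,"ax":0,"ay":0,"az":0,"grip":-0.95},{"x":0,"y":0,"z":0,"ax":0,"ay":0,"az":0,"grip":-0.95}])

```text
t: 17.65
eef_pos: [0.5729, 0.2243, 0.097]
ee_rot: [[-0.363, 0.932, -0.001], [0.932, 0.363, -0.0], [0.0, -0.001, -1.0]]
contact_force: [-3.5, -0.7, 1.8]
width: 0.0078
```

```bash
python3 st.py
```

```text
t 17.65 p [0.5729 0.2243 0.097 ] yaw 111.26 F rad/tan/z -3.5210453651435167 0.5890773591229729 1.7678044128654105 Ftool xy 0.5930022085594839 -3.522967191877356 T [-0.09841953  0.52815732 -0.02532157] q6 -1.6443845260321397 w 0.007808218873488137
```

>>> arm_command(deltas=[{"x":0,"y":0.03,"z":0,"ax":0,"ay":0,"az":0,"grip":-0.95},{"x":0,"y":0,"z":0,"ax":0,"ay":0,"az":0,"grip":-0.95}])

```text
t: 17.85
eef_pos: [0.5738, 0.2246, 0.0968]
ee_rot: [[-0.363, 0.932, -0.001], [0.932, 0.363, -0.0], [0.0, -0.001, -1.0]]
contact_force: [-4.2, -1.1, 0.5]
width: 0.008
```

```bash
python3 st.py
```

```text
t 17.85 p [0.5738 0.2246 0.0968] yaw 111.26 F rad/tan/z -4.338070451047283 0.4632401570901945 0.48069707882620866 Ftool xy 0.4679815263115991 -4.338233026897018 T [-0.22246065  0.81333317 -0.02604788] q6 -1.6443042740052336 w 0.007982970952094656
```

>>> arm_command(deltas=[{"x":0,"y":0.02,"z":0,"ax":0,"ay":0,"az":0,"grip":-0.95},{"x":0,"y":0,"z":0,"ax":0,"ay":0,"az":0,"grip":-0.95},{"x":0,"y":0,"z":0,"ax":0,"ay":0,"az":0,"grip":-0.95}])

```text
t: 18.15
eef_pos: [0.5739, 0.2246, 0.0967]
ee_rot: [[-0.363, 0.932, -0.002], [0.932, 0.363, -0.001], [0.0, -0.003, -1.0]]
contact_force: [-6.5, -1.7, 1.1]
width: 0.0076
```

```bash
python3 st.py
```

```text
t 18.15 p [0.5739 0.2246 0.0967] yaw 111.27 F rad/tan/z -6.717938443498478 0.7345954144046722 1.070201932837728 Ftool xy 0.7423308595910629 -6.719835431571352 T [-0.46089192  1.19397643 -0.05374626] q6 -1.6442458646138993 w 0.007649241354402633
```

>>> arm_command(deltas=[{"x":0,"y":-0.03,"z":0,"ax":0,"ay":0,"az":0,"grip":-0.95},{"x":0,"y":0,"z":0,"ax":0,"ay":0,"az":0.4,"grip":-0.95},{"x":0,"y":0,"z":0,"ax":0,"ay":0,"az":0.4,"grip":-0.95},{"x":0,"y":0,"z":0,"ax":0,"ay":0,"az":0.4,"grip":-0.95}])

```text
t: 18.55
eef_pos: [0.574, 0.2241, 0.0969]
ee_rot: [[-0.201, 0.98, -0.0], [0.98, 0.201, -0.001], [-0.001, -0.0, -1.0]]
contact_force: [-2.7, -4.2, -0.6]
width: 0.0077
```

```bash
python3 st.py
```

```text
t 18.55 p [0.574  0.2241 0.0969] yaw 101.57 F rad/tan/z -4.017851220277874 -2.972357891814559 -0.5904123130099291 Ftool xy -3.6019569906057853 -3.46376123189177 T [-0.85098352  0.42472963  0.24391787] q6 -1.474890718663424 w 0.007689034352782994
```

>>> arm_command(deltas=[{"x":0,"y":0,"z":0,"ax":0,"ay":0,"az":0.3,"grip":-0.95},{"x":0,"y":0,"z":0,"ax":0,"ay":0,"az":0.3,"grip":-0.95},{"x":0,"y":0,"z":0,"ax":0,"ay":0,"az":0.3,"grip":-0.95}])

```text
t: 18.85
eef_pos: [0.574, 0.224, 0.0969]
ee_rot: [[-0.077, 0.997, -0.0], [0.997, 0.077, -0.001], [-0.001, -0.0, -1.0]]
contact_force: [-2.3, -5.9, -0.6]
width: 0.0074
```

```bash
python3 st.py
```

```text
t 18.85 p [0.574  0.224  0.0969] yaw 94.4 F rad/tan/z -4.324396770355094 -4.703870200942978 -0.560569090384007 Ftool xy -5.7522388773158655 -2.7801512900066214 T [-0.99415376  0.4288524   0.2898651 ] q6 -1.3497757956401526 w 0.007380073488112578
```

>>> arm_command(deltas=[{"x":0,"y":0,"z":0,"ax":0,"ay":0,"az":0.3,"grip":-0.95},{"x":0,"y":0,"z":0,"ax":0,"ay":0,"az":0.3,"grip":-0.95},{"x":0,"y":0,"z":0,"ax":0,"ay":0,"az":0.3,"grip":-0.95}])

```text
t: 19.15
eef_pos: [0.574, 0.2238, 0.0969]
ee_rot: [[0.049, 0.999, -0.0], [0.999, -0.049, -0.001], [-0.001, -0.0, -1.0]]
contact_force: [-2.0, -5.6, -0.8]
width: 0.0076
```

```bash
python3 st.py
```

```text
t 19.15 p [0.574  0.2238 0.0969] yaw 87.2 F rad/tan/z -3.872792241147152 -4.470309074889634 -0.8081717329176947 Ftool xy -5.6577559899416325 -1.7197764168227352 T [-1.1386239   0.4587143   0.27346456] q6 -1.2241171346773203 w 0.0075879515028403986
```

>>> arm_command(deltas=[{"x":0,"y":0,"z":0,"ax":0,"ay":0,"az":0.2,"grip":-0.95},{"x":0,"y":0,"z":0,"ax":0,"ay":0,"az":0.2,"grip":-0.95}])

```text
t: 19.35
eef_pos: [0.5739, 0.2238, 0.0969]
ee_rot: [[0.104, 0.995, -0.0], [0.995, -0.104, -0.002], [-0.002, -0.0, -1.0]]
contact_force: [-3.5, -6.0, -0.0]
width: 0.0076
```

```bash
python3 st.py
```

```text
t 19.35 p [0.5739 0.2238 0.0969] yaw 84.03 F rad/tan/z -5.412629200790459 -4.314900854975532 -0.030900641933342007 Ftool xy -6.310281083438214 -2.8450907186436054 T [-1.15052387  0.42346935  0.28400111] q6 -1.1687936485503645 w 0.007554617618949373
```

>>> arm_command(deltas=[{"x":0,"y":0,"z":0,"ax":0,"ay":0,"az":0.2,"grip":-0.95},{"x":0,"y":0,"z":0,"ax":0,"ay":0,"az":0.2,"grip":-0.95}])

```text
t: 19.55
eef_pos: [0.5739, 0.2237, 0.0969]
ee_rot: [[0.159, 0.987, -0.0], [0.987, -0.159, -0.002], [-0.002, -0.0, -1.0]]
contact_force: [-1.8, -5.2, 1.0]
width: 0.0079
```

```bash
python3 st.py
```

```text
t 19.55 p [0.5739 0.2237 0.0969] yaw 80.83 F rad/tan/z -3.5351613263099844 -4.162956112132342 1.0118621112464414 Ftool xy -5.380665425240377 -0.9457879413800203 T [-1.16232862  0.46406068  0.2169153 ] q6 -1.1130098526181262 w 0.007852762788730774
```

>>> arm_command(deltas=[{"x":0,"y":0,"z":0,"ax":0,"ay":0,"az":0.2,"grip":-0.95},{"x":0,"y":0,"z":0,"ax":0,"ay":0,"az":0.2,"grip":-0.95}])

```text
t: 19.75
eef_pos: [0.5739, 0.2237, 0.0969]
ee_rot: [[0.214, 0.977, -0.0], [0.977, -0.214, -0.002], [-0.002, -0.0, -1.0]]
contact_force: [-1.9, -5.5, -0.8]
width: 0.008
```

```bash
python3 st.py
```

```text
t 19.75 p [0.5739 0.2237 0.0969] yaw 77.63 F rad/tan/z -3.7932500588443077 -4.4603202457963915 -0.7950756811981389 Ftool xy -5.812416070016103 -0.6945489297475187 T [-1.32802895  0.45358715  0.28821102] q6 -1.0571414947076772 w 0.008044930349805206
```

>>> arm_command(deltas=[{"x":0,"y":0,"z":0,"ax":0,"ay":0,"az":0.2,"grip":-0.95},{"x":0,"y":0,"z":0,"ax":0,"ay":0,"az":0.2,"grip":-0.95}])

```text
t: 19.95
eef_pos: [0.5739, 0.2236, 0.0969]
ee_rot: [[0.268, 0.963, -0.001], [0.963, -0.268, -0.002], [-0.002, -0.0, -1.0]]
contact_force: [-3.5, -7.4, -0.0]
width: 0.0076
```

```bash
python3 st.py
```

```text
t 19.95 p [0.5739 0.2236 0.0969] yaw 74.44 F rad/tan/z -5.958228577495921 -5.657900289630232 -0.005478883535101758 Ftool xy -8.098689452671847 -1.3867750292375576 T [-1.36753884  0.46433795  0.24986145] q6 -1.0012990519325264 w 0.007622542155074978
```

>>> arm_command(deltas=[{"x":0,"y":0,"z":0,"ax":0,"ay":0,"az":0.2,"grip":-0.95},{"x":0,"y":0,"z":0,"ax":0,"ay":0,"az":0.2,"grip":-0.95}])

```text
t: 20.15
eef_pos: [0.5739, 0.2236, 0.0969]
ee_rot: [[0.322, 0.947, -0.001], [0.947, -0.322, -0.002], [-0.002, 0.0, -1.0]]
contact_force: [-2.3, -7.2, -0.5]
width: 0.0079
```

```bash
python3 st.py
```

```text
t 20.15 p [0.5739 0.2236 0.0969] yaw 71.24 F rad/tan/z -4.766594235177917 -5.920745163790256 -0.5453070556353973 Ftool xy -7.598446256958454 0.14967212795704068 T [-1.40948076  0.46121233  0.29380934] q6 -0.9454160411512185 w 0.00788659691663082
```

>>> arm_command(deltas=[{"x":0,"y":0,"z":0,"ax":0,"ay":0,"az":0.2,"grip":-0.95},{"x":0,"y":0,"z":0,"ax":0,"ay":0,"az":0.2,"grip":-0.95}])

```text
t: 20.35
eef_pos: [0.5738, 0.2235, 0.0969]
ee_rot: [[0.374, 0.927, -0.001], [0.927, -0.374, -0.002], [-0.002, 0.0, -1.0]]
contact_force: [-3.8, -7.7, 0.5]
width: 0.0078
```

```bash
python3 st.py
```

```text
t 20.35 p [0.5738 0.2235 0.0969] yaw 68.03 F rad/tan/z -6.299606633633462 -5.773944532269103 0.5344892090516058 Ftool xy -8.522109920202709 -0.6447448118640848 T [-1.48913572  0.49783468  0.2729007 ] q6 -0.8895636428035825 w 0.0077654522506935145
```

>>> arm_command(deltas=[{"x":-0.015,"y":0,"z":0,"ax":0,"ay":0,"az":0.2,"grip":-0.95},{"x":0,"y":0,"z":0,"ax":0,"ay":0,"az":0.2,"grip":-0.95}])

```text
t: 20.55
eef_pos: [0.5738, 0.2234, 0.097]
ee_rot: [[0.425, 0.905, -0.0], [0.905, -0.425, -0.001], [-0.001, 0.0, -1.0]]
contact_force: [-2.9, -4.8, -0.9]
width: 0.0076
```

```bash
python3 st.py
```

```text
t 20.55 p [0.5738 0.2234 0.097 ] yaw 64.83 F rad/tan/z -4.436228775597521 -3.379896200129311 -0.8817426059698275 Ftool xy -5.541881736956178 -0.6148845542566338 T [-1.15694566  0.46017643  0.28614407] q6 -0.8343176661314253 w 0.007617610988901559
```

>>> arm_command(deltas=[{"x":0,"y":0,"z":0,"ax":0,"ay":0,"az":0.2,"grip":-0.95},{"x":0,"y":0,"z":0,"ax":0,"ay":0,"az":0.2,"grip":-0.95}])

```text
t: 20.75
eef_pos: [0.5738, 0.2233, 0.097]
ee_rot: [[0.475, 0.88, -0.0], [0.88, -0.475, -0.002], [-0.002, 0.001, -1.0]]
contact_force: [-2.5, -7.0, -0.1]
width: 0.0078
```

```bash
python3 st.py
```

```text
t 20.75 p [0.5738 0.2233 0.097 ] yaw 61.64 F rad/tan/z -4.897901845318287 -5.604544453072843 -0.07488803696617498 Ftool xy -7.362949686542508 1.088759311726652 T [-1.24372372  0.44172305  0.31095379] q6 -0.7784727118575298 w 0.007847149439434252
```

>>> arm_command(deltas=[{"x":0,"y":0,"z":0,"ax":0,"ay":0,"az":0.2,"grip":-0.95},{"x":0,"y":0,"z":0,"ax":0,"ay":0,"az":0.2,"grip":-0.95}])

```text
t: 20.95
eef_pos: [0.5737, 0.2233, 0.0969]
ee_rot: [[0.523, 0.852, -0.0], [0.852, -0.523, -0.002], [-0.002, 0.001, -1.0]]
contact_force: [-3.2, -6.7, 0.2]
width: 0.0076
```

```bash
python3 st.py
```

```text
t 20.95 p [0.5737 0.2233 0.0969] yaw 58.44 F rad/tan/z -5.376537230710453 -5.109430578873145 0.22793046819932744 Ftool xy -7.372614743681078 0.8147678595257614 T [-1.35829582  0.45695543  0.30867566] q6 -0.7226090314777404 w 0.0076184370840377
```

>>> arm_command(deltas=[{"x":-0.01,"y":0,"z":0,"ax":0,"ay":0,"az":0.2,"grip":-0.95},{"x":0,"y":0,"z":0,"ax":0,"ay":0,"az":0.2,"grip":-0.95}])

```text
t: 21.15
eef_pos: [0.5737, 0.2232, 0.097]
ee_rot: [[0.57, 0.821, -0.0], [0.821, -0.57, -0.001], [-0.001, 0.001, -1.0]]
contact_force: [-2.6, -6.2, -0.3]
width: 0.0077
```

```bash
python3 st.py
```

```text
t 21.15 p [0.5737 0.2232 0.097 ] yaw 55.23 F rad/tan/z -4.628545742829801 -4.819318063048742 -0.3237473358595946 Ftool xy -6.53261088662866 1.4029963199295323 T [-1.12769052  0.37800829  0.28689773] q6 -0.6671096923247378 w 0.007674183851658609
```

>>> arm_command(deltas=[{"x":0,"y":0,"z":0,"ax":0,"ay":0,"az":0.2,"grip":-0.95},{"x":0,"y":0,"z":0,"ax":0,"ay":0,"az":0.2,"grip":-0.95}])

```text
t: 21.35
eef_pos: [0.5737, 0.2231, 0.097]
ee_rot: [[0.615, 0.788, -0.0], [0.788, -0.615, -0.002], [-0.001, 0.001, -1.0]]
contact_force: [-3.0, -6.1, -0.3]
width: 0.0074
```

```bash
python3 st.py
```

```text
t 21.35 p [0.5737 0.2231 0.097 ] yaw 52.04 F rad/tan/z -4.981102139593126 -4.636241209532923 -0.3224969795224898 Ftool xy -6.653026689471229 1.4271668527822903 T [-1.22936527  0.46289036  0.23875966] q6 -0.6112534996196912 w 0.00741172215268679
```

>>> arm_command(deltas=[{"x":0,"y":0,"z":0,"ax":0,"ay":0,"az":0.2,"grip":-0.95},{"x":0,"y":0,"z":0,"ax":0,"ay":0,"az":0.2,"grip":-0.95}])

```text
t: 21.55
eef_pos: [0.5736, 0.2231, 0.0969]
ee_rot: [[0.658, 0.753, -0.0], [0.753, -0.658, -0.002], [-0.001, 0.001, -1.0]]
contact_force: [-2.6, -6.2, 0.2]
width: 0.0078
```

```bash
python3 st.py
```

```text
t 21.55 p [0.5736 0.2231 0.0969] yaw 48.84 F rad/tan/z -4.680708877196297 -4.811746452193111 0.23721360016319532 Ftool xy -6.378961488789892 2.0918620033705286 T [-1.24246867  0.46839077  0.25139763] q6 -0.5553896802597811 w 0.007794165300826699
```

>>> arm_command(deltas=[{"x":-0.01,"y":0,"z":0,"ax":0,"ay":0,"az":0.2,"grip":-0.95},{"x":0,"y":0,"z":0,"ax":0,"ay":0,"az":0.2,"grip":-0.95}])

```text
t: 21.75
eef_pos: [0.5736, 0.223, 0.097]
ee_rot: [[0.699, 0.715, 0.0], [0.715, -0.699, -0.001], [-0.001, 0.001, -1.0]]
contact_force: [-2.3, -5.3, -0.4]
width: 0.0077
```

```bash
python3 st.py
```

```text
t 21.75 p [0.5736 0.223  0.097 ] yaw 45.63 F rad/tan/z -4.0192368198722175 -4.096284169784013 -0.43411288355391964 Ftool xy -5.3532295864208335 2.066599392213492 T [-1.11025426  0.30160202  0.28469889] q6 -0.4998086430759241 w 0.007707069240835718
```

>>> arm_command(deltas=[{"x":0,"y":0,"z":0,"ax":0,"ay":0,"az":0.2,"grip":-0.95},{"x":0,"y":0,"z":0,"ax":0,"ay":0,"az":0.2,"grip":-0.95}])

```text
t: 21.95
eef_pos: [0.5735, 0.2229, 0.097]
ee_rot: [[0.738, 0.675, -0.0], [0.675, -0.738, -0.001], [-0.001, 0.001, -1.0]]
contact_force: [-2.4, -5.7, 0.4]
width: 0.0079
```

```bash
python3 st.py
```

```text
t 21.95 p [0.5735 0.2229 0.097 ] yaw 42.43 F rad/tan/z -4.248178305739624 -4.451228357001321 0.3744671386728322 Ftool xy -5.572228470331895 2.6109347638748943 T [-1.22642348  0.42292345  0.23454084] q6 -0.4439781710337439 w 0.00791174745171205
```

>>> arm_command(deltas=[{"x":0,"y":0,"z":0,"ax":0,"ay":0,"az":0.2,"grip":-0.95},{"x":0,"y":0,"z":0,"ax":0,"ay":0,"az":0.2,"grip":-0.95}])

```text
t: 22.15
eef_pos: [0.5735, 0.2229, 0.097]
ee_rot: [[0.775, 0.632, -0.0], [0.632, -0.775, -0.001], [-0.001, 0.001, -1.0]]
contact_force: [-1.9, -6.8, -0.3]
width: 0.008
```

```bash
python3 st.py
```

```text
t 22.15 p [0.5735 0.2229 0.097 ] yaw 39.23 F rad/tan/z -4.263567003344939 -5.634479062266779 -0.290361530357138 Ftool xy -5.797995021255079 4.037619318287343 T [-1.19544209  0.43560673  0.26082507] q6 -0.3880846873678013 w 0.00798144022984838
```

>>> arm_command(deltas=[{"x":0,"y":0,"z":0,"ax":0,"ay":0,"az":0.15,"grip":-0.95},{"x":0,"y":0,"z":0,"ax":0,"ay":0,"az":0.15,"grip":-0.95}])

```text
t: 22.35
eef_pos: [0.5734, 0.2229, 0.097]
ee_rot: [[0.8, 0.6, -0.0], [0.6, -0.8, -0.002], [-0.001, 0.001, -1.0]]
contact_force: [-3.4, -5.7, -0.1]
width: 0.0079
```

```bash
python3 st.py
```

```text
t 22.35 p [0.5734 0.2229 0.097 ] yaw 36.85 F rad/tan/z -5.207971451132803 -4.055330535137058 -0.10796670116896173 Ftool xy -6.108766943460237 2.499873284288222 T [-1.262167    0.46003341  0.25450752] q6 -0.3464861644076356 w 0.007896427483516537
```

>>> arm_command(deltas=[{"x":0,"y":0,"z":0,"ax":0,"ay":0,"az":0.15,"grip":-0.95},{"x":0,"y":0,"z":0,"ax":0,"ay":0,"az":0.15,"grip":-0.95}])

```text
t: 22.55
eef_pos: [0.5734, 0.2229, 0.097]
ee_rot: [[0.825, 0.566, -0.0], [0.566, -0.825, -0.002], [-0.001, 0.001, -1.0]]
contact_force: [-2.1, -6.5, 0.7]
width: 0.0078
```

```bash
python3 st.py
```

```text
t 22.55 p [0.5734 0.2229 0.097 ] yaw 34.45 F rad/tan/z -4.329194164289598 -5.290386167182049 0.7385626131920666 Ftool xy -5.427332674161683 4.158182670718834 T [-1.26472759  0.53436143  0.27804194] q6 -0.30457966125108893 w 0.007793701638413407
```

>>> arm_command(deltas=[{"x":0,"y":0,"z":0,"ax":0,"ay":0,"az":0.15,"grip":-0.95},{"x":0,"y":0,"z":0,"ax":0,"ay":0,"az":0.15,"grip":-0.95}])

```text
t: 22.75
eef_pos: [0.5733, 0.2228, 0.0969]
ee_rot: [[0.848, 0.531, -0.001], [0.531, -0.848, -0.002], [-0.001, 0.001, -1.0]]
contact_force: [-2.9, -5.9, 0.1]
width: 0.0079
```

```bash
python3 st.py
```

```text
t 22.75 p [0.5733 0.2228 0.0969] yaw 32.05 F rad/tan/z -4.7899058554005745 -4.443822423002403 0.1458992021241867 Ftool xy -5.541155481693772 3.4626018473267375 T [-1.27979048  0.57272608  0.34550289] q6 -0.2627225038950013 w 0.007889110978763722
```

>>> arm_command(deltas=[{"x":0,"y":0,"z":0,"ax":0,"ay":0,"az":0.15,"grip":-0.95},{"x":0,"y":0,"z":0,"ax":0,"ay":0,"az":0.15,"grip":-0.95}])

```text
t: 22.95
eef_pos: [0.5733, 0.2228, 0.0969]
ee_rot: [[0.869, 0.495, -0.001], [0.495, -0.869, -0.002], [-0.001, 0.001, -1.0]]
contact_force: [-3.1, -5.7, 0.9]
width: 0.008
```

```bash
python3 st.py
```

```text
t 22.95 p [0.5733 0.2228 0.0969] yaw 29.65 F rad/tan/z -4.999081839280295 -4.186380009295324 0.9406787199806289 Ftool xy -5.56137696843021 3.407396118962022 T [-1.27740656  0.54647499  0.28967625] q6 -0.22082745704265128 w 0.007959446372375887
```

>>> arm_command(deltas=[{"x":0,"y":0,"z":0,"ax":0,"ay":0,"az":0.15,"grip":-0.95},{"x":0,"y":0,"z":0,"ax":0,"ay":0,"az":0.15,"grip":-0.95}])

```text
t: 23.15
eef_pos: [0.5733, 0.2228, 0.0969]
ee_rot: [[0.889, 0.458, -0.001], [0.458, -0.889, -0.002], [-0.001, 0.001, -1.0]]
contact_force: [-4.0, -6.5, 1.0]
width: 0.0076
```

```bash
python3 st.py
```

```text
t 23.15 p [0.5733 0.2228 0.0969] yaw 27.25 F rad/tan/z -6.105454274586077 -4.55997084753738 1.0196607204069958 Ftool xy -6.553519477557558 3.8923774280771646 T [-1.34699462  0.63219803  0.2951374 ] q6 -0.17889385971762273 w 0.007616475663767005
```

>>> arm_command(deltas=[{"x":0,"y":0,"z":0,"ax":0,"ay":0,"az":0.15,"grip":-0.95},{"x":0,"y":0,"z":0,"ax":0,"ay":0,"az":0.1,"grip":-0.95}])

```text
t: 23.35
eef_pos: [0.5733, 0.2228, 0.0969]
ee_rot: [[0.904, 0.427, -0.001], [0.427, -0.904, -0.002], [-0.001, 0.001, -1.0]]
contact_force: [-3.0, -5.2, 0.5]
width: 0.0073
```

```bash
python3 st.py
```

```text
t 23.35 p [0.5733 0.2228 0.0969] yaw 25.26 F rad/tan/z -4.635185132759218 -3.7433851232840407 0.4661183373409029 Ftool xy -4.888976306703261 3.406826848500134 T [-1.33035737  0.64308864  0.24107999] q6 -0.14408233516703942 w 0.007253738860395301
```

>>> arm_command(deltas=[{"x":0,"y":0,"z":0,"ax":0,"ay":0,"az":0.15,"grip":-0.95},{"x":0,"y":0,"z":0,"ax":0,"ay":0,"az":0.1,"grip":-0.95}])

```text
t: 23.55
eef_pos: [0.5732, 0.2228, 0.0969]
ee_rot: [[0.919, 0.395, -0.001], [0.395, -0.919, -0.002], [-0.002, 0.001, -1.0]]
contact_force: [-3.8, -7.7, 1.4]
width: 0.0076
```

```bash
python3 st.py
```

```text
t 23.55 p [0.5732 0.2228 0.0969] yaw 23.26 F rad/tan/z -6.297311242984307 -5.8400836639847 1.4154482328339022 Ftool xy -6.504949590907556 5.61224873521167 T [-1.38167588  0.69588069  0.2597892 ] q6 -0.10918344244348747 w 0.0076371279566156604
```

>>> arm_command(deltas=[{"x":-0.01,"y":0,"z":0,"ax":0,"ay":0,"az":0.15,"grip":-0.95},{"x":0,"y":0,"z":0,"ax":0,"ay":0,"az":0.15,"grip":-0.95}])

```text
t: 23.75
eef_pos: [0.5732, 0.2227, 0.097]
ee_rot: [[0.935, 0.356, -0.0], [0.356, -0.935, -0.002], [-0.001, 0.001, -1.0]]
contact_force: [-3.2, -5.7, -0.3]
width: 0.0075
```

```bash
python3 st.py
```

```text
t 23.75 p [0.5732 0.2227 0.097 ] yaw 20.85 F rad/tan/z -5.089142436477867 -4.136732854339544 -0.2507130209422543 Ftool xy -5.063695035134058 4.167212441852129 T [-1.30640502  0.53834506  0.25039634] q6 -0.06730333382824441 w 0.007465354229234095
```

>>> arm_command(deltas=[{"x":0,"y":0,"z":0,"ax":0,"ay":0,"az":0.15,"grip":-0.95},{"x":0,"y":0,"z":0,"ax":0,"ay":0,"az":0.1,"grip":-0.95}])

```text
t: 23.95
eef_pos: [0.5731, 0.2227, 0.0969]
ee_rot: [[0.946, 0.323, -0.0], [0.323, -0.946, -0.002], [-0.001, 0.001, -1.0]]
contact_force: [-3.1, -5.7, 0.8]
width: 0.0076
```

```bash
python3 st.py
```

```text
t 23.95 p [0.5731 0.2227 0.0969] yaw 18.85 F rad/tan/z -4.96375426797915 -4.229037712565371 0.7727120311790093 Ftool xy -4.78731215833041 4.429704703704028 T [-1.30482149  0.5135923   0.26529798] q6 -0.03245905471088428 w 0.00761563174010538
```

>>> arm_command(deltas=[{"x":0,"y":0,"z":0,"ax":0,"ay":0,"az":0.15,"grip":-0.95},{"x":0,"y":0,"z":0,"ax":0,"ay":0,"az":0.1,"grip":-0.95}])

```text
t: 24.15
eef_pos: [0.5731, 0.2227, 0.0969]
ee_rot: [[0.957, 0.29, -0.001], [0.29, -0.957, -0.002], [-0.001, 0.002, -1.0]]
contact_force: [-3.2, -6.8, -0.1]
width: 0.0075
```

```bash
python3 st.py
```

```text
t 24.15 p [0.5731 0.2227 0.0969] yaw 16.86 F rad/tan/z -5.422357502798154 -5.223288235230106 -0.09665013236893949 Ftool xy -5.011233384201678 5.6186697660937845 T [-1.40004387  0.59965626  0.29187774] q6 0.0024095389787552822 w 0.007487413512719529
```

```bash
python3 - <<'E'
from ov import *
I=load("wrist")[0]; a=cv2.resize(I[180:480,170:470],(400,400))
I=load("side")[0]; b=cv2.resize(I[255:335,225:305],(400,400),interpolation=cv2.INTER_CUBIC)
cv2.imwrite("pics/w14.png",np.hstack([a,b])[:,:,::-1])
E
python3 st.py
```

```text
t 24.25 p [0.5731 0.2227 0.0969] yaw 16.88 F rad/tan/z -5.324330810213613 -4.662895130557001 0.024185549009333784 Ftool xy -4.957747208289304 5.050968198594261 T [-1.31663288  0.57801516  0.25368935] q6 0.0021274343205089845 w 0.0075643968888878055
```

View pics/w14.png

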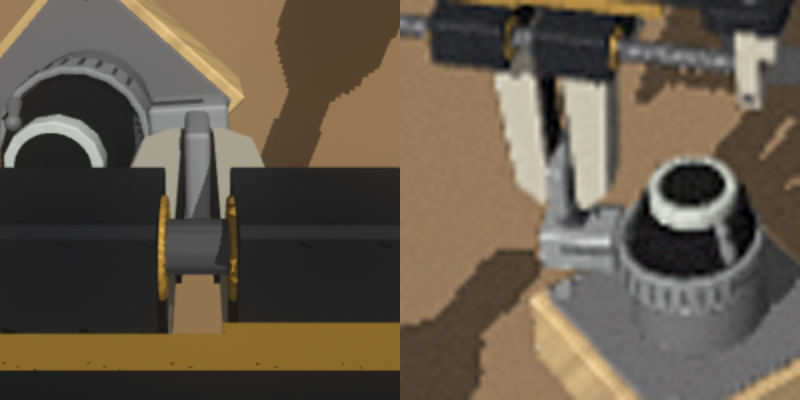

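>>> arm_command(deltas=[{"x":0,"y":0,"z":0,"ax":0,"ay":0,"az":0.15,"grip":-0.95},{"x":0,"y":0,"z":0,"ax":0,"ay":0,"az":0.1,"grip":-0.95}])

```text
t: 24.45
eef_pos: [0.5731, 0.2227, 0.0969]
ee_rot: [[0.967, 0.256, -0.001], [0.256, -0.967, -0.002], [-0.001, 0.002, -1.0]]
contact_force: [-3.1, -6.5, -0.7]
width: 0.0079
```

```bash
python3 st.py
```

```text
t 24.45 p [0.5731 0.2227 0.0969] yaw 14.86 F rad/tan/z -5.20617728299013 -4.93752912006733 -0.7068964946407716 Ftool xy -4.628534787177878 5.48100088498096 T [-1.33931471  0.60266229  0.25287316] q6 0.03729590664680124 w 0.00786069467822902
```

>>> arm_command(deltas=[{"x":0,"y":0,"z":0,"ax":0,"ay":0,"az":0.15,"grip":-0.95},{"x":0,"y":0,"z":0,"ax":0,"ay":0,"az":0.1,"grip":-0.95}])

```text
t: 24.65
eef_pos: [0.573, 0.2227, 0.0969]
ee_rot: [[0.975, 0.223, -0.001], [0.223, -0.975, -0.002], [-0.001, 0.002, -1.0]]
contact_force: [-3.2, -6.7, 0.9]
width: 0.0077
```

```bash
python3 st.py
```

```text
t 24.65 p [0.573  0.2227 0.0969] yaw 12.86 F rad/tan/z -5.430843138127077 -5.051978602114608 0.8807301063479518 Ftool xy -4.6416026683918785 5.7876303940526475 T [-1.34681996  0.67243665  0.34188163] q6 0.07220975758018684 w 0.007744983733880236
```

>>> arm_command(deltas=[{"x":0,"y":0,"z":0,"ax":0,"ay":0,"az":0.15,"grip":-0.95},{"x":0,"y":0,"z":0,"ax":0,"ay":0,"az":0.1,"grip":-0.95}])

```text
t: 24.85
eef_pos: [0.573, 0.2226, 0.0969]
ee_rot: [[0.982, 0.188, -0.001], [0.188, -0.982, -0.002], [-0.001, 0.002, -1.0]]
contact_force: [-3.4, -6.0, 0.9]
width: 0.0081
```

```bash
python3 st.py
```

```text
t 24.85 p [0.573  0.2226 0.0969] yaw 10.86 F rad/tan/z -5.328689396764783 -4.35771950456032 0.8672477750208355 Ftool xy -4.461186412772025 5.244610178253018 T [-1.40421761  0.65485994  0.30728942] q6 0.10710112301211046 w 0.008057835122416382
```

>>> arm_command(deltas=[{"x":0,"y":0,"z":0,"ax":0,"ay":0,"az":0.15,"grip":-0.95},{"x":0,"y":0,"z":0,"ax":0,"ay":0,"az":0.1,"grip":-0.95}])

```text
t: 25.05
eef_pos: [0.573, 0.2226, 0.097]
ee_rot: [[0.988, 0.154, -0.001], [0.154, -0.988, -0.002], [-0.001, 0.002, -1.0]]
contact_force: [-3.1, -7.6, 1.1]
width: 0.0076
```

```bash
python3 st.py
```

```text
t 25.05 p [0.573  0.2226 0.097 ] yaw 8.86 F rad/tan/z -5.652986714634139 -5.93718814669562 1.0638655849497596 Ftool xy -4.254844894572858 7.009780706360301 T [-1.42247182  0.68489366  0.3292001 ] q6 0.14201329645972385 w 0.007562224873680534
```

>>> arm_command(deltas=[{"x":0,"y":0,"z":0,"ax":0,"ay":0,"az":0.15,"grip":-0.95},{"x":0,"y":0,"z":0,"ax":0,"ay":0,"az":0.1,"grip":-0.95}])

```text
t: 25.25
eef_pos: [0.573, 0.2226, 0.097]
ee_rot: [[0.993, 0.12, -0.001], [0.12, -0.993, -0.002], [-0.001, 0.002, -1.0]]
contact_force: [-2.9, -7.5, -0.1]
width: 0.0074
```

```bash
python3 st.py
```

```text
t 25.25 p [0.573  0.2226 0.097 ] yaw 6.87 F rad/tan/z -5.437576990387429 -5.924683679738549 -0.055083648757456416 Ftool xy -3.8014718479678056 7.086311780268143 T [-1.43042776  0.69599593  0.37422662] q6 0.1768609243645358 w 0.007437483230525701
```

>>> arm_command(deltas=[{"x":0,"y":0,"z":0,"ax":0,"ay":0,"az":0.12,"grip":-0.95},{"x":0,"y":0,"z":0,"ax":0,"ay":0,"az":0.08,"grip":-0.95}])

```text
t: 25.45
eef_pos: [0.573, 0.2226, 0.097]
ee_rot: [[0.996, 0.092, -0.001], [0.092, -0.996, -0.002], [-0.001, 0.002, -1.0]]
contact_force: [-3.9, -7.0, 1.1]
width: 0.0076
```

```bash
python3 st.py; python3 - <<'E'
from h import *
T=[]
for i in range(10):
    T.append(r.get_state()['ft_torque'][2]); r.read_camera("side")
print(np.round(T,3),np.mean(T))
E
```

```text
t 25.45 p [0.573  0.2226 0.097 ] yaw 5.27 F rad/tan/z -6.180630741538686 -5.0629581128653705 1.102850049128471 Ftool xy -4.55506219222123 6.56670135750053 T [-1.43664002  0.67223711  0.38565681] q6 0.20463986257450043 w 0.007583774706928944
[0.386 0.358 0.347 0.377 0.342 0.333 0.313 0.355 0.387 0.345] 0.35432566776041324
```

>>> arm_command(deltas=[{"x":0,"y":0,"z":0,"ax":0,"ay":0,"az":0.12,"grip":-0.95},{"x":0,"y":0,"z":0,"ax":0,"ay":0,"az":0.1,"grip":-0.95}])

```text
t: 26.15
eef_pos: [0.5729, 0.2226, 0.0969]
ee_rot: [[0.998, 0.061, -0.001], [0.061, -0.998, -0.002], [-0.001, 0.002, -1.0]]
contact_force: [-4.6, -7.2, 1.3]
width: 0.0076
```

```bash
python3 st.py; python3 - <<'E'
from h import *
T=[]
for i in range(8):
    T.append(r.get_state()['ft_torque'][2]); r.read_camera("side")
print(np.round(T,3),np.mean(T))
E
```

```text
t 26.15 p [0.5729 0.2226 0.0969] yaw 3.52 F rad/tan/z -6.847351042643134 -5.025643866655677 1.2743555919535143 Ftool xy -4.998592176473225 6.8705313773276755 T [-1.45358017  0.69954496  0.3994677 ] q6 0.23533468064489355 w 0.0076321876353533285
[0.399 0.41  0.344 0.363 0.386 0.343 0.352 0.39 ] 0.3735059835525394
```

>>> arm_command(deltas=[{"x":0,"y":0,"z":0,"ax":0,"ay":0,"az":0,"grip":-0.72},{"x":0,"y":0,"z":0,"ax":0,"ay":0,"az":0,"grip":-0.72},{"x":0,"y":0,"z":0,"ax":0,"ay":0,"az":0,"grip":-0.72}])

```text
t: 26.85
eef_pos: [0.5737, 0.2239, 0.0974]
ee_rot: [[0.998, 0.061, 0.001], [0.061, -0.998, 0.001], [0.001, -0.001, -1.0]]
contact_force: [-1.5, 0.9, -0.3]
width: 0.0127
```

```bash
python3 st.py
```

```text
t 26.85 p [0.5737 0.2239 0.0974] yaw 3.5 F rad/tan/z -1.0446137899519115 1.35562613811988 -0.31600474774296405 Ftool xy -1.4077833525338026 -0.9736447182645804 T [ 0.01310636 -0.06454981  0.04929212] q6 0.23526433926214782 w 0.012712101114474593
```

>>> arm_command(deltas=[{"x":-0.01,"y":0,"z":-0.2,"ax":0,"ay":0,"az":0,"grip":-0.72},{"x":0,"y":0,"z":-0.5,"ax":0,"ay":0,"az":0,"grip":-0.72},{"x":0,"y":0,"z":-1,"ax":0,"ay":0,"az":0,"grip":-0.72},{"x":0,"y":0,"z":-1,"ax":0,"ay":0,"az":0,"grip":-0.5},{"x":0,"y":0,"z":-0.5,"ax":0,"ay":0,"az":0,"grip":-0.4},{"x":0,"y":0,"z":0,"ax":0,"ay":0,"az":0,"grip":-0.4},{"x":0,"y":0,"z":0,"ax":0,"ay":0,"az":0,"grip":-0.4}])

```text
t: 27.55
eef_pos: [0.5725, 0.2235, 0.1925]
ee_rot: [[0.998, 0.061, -0.001], [0.061, -0.998, -0.0], [-0.001, 0.0, -1.0]]
contact_force: [-0.3, -0.6, 0.7]
width: 0.028
```

```bash
python3 st.py; python3 - <<'E'
from ov import *
I=load("wrist")[0]; cv2.imwrite("pics/w15.png",I[:,:,::-1])
I=load("side")[0]; b=cv2.resize(I[265:345,235:315],(400,400),interpolation=cv2.INTER_CUBIC)
I=load("scene")[0]; a=cv2.resize(I[185:265,380:460],(400,400),interpolation=cv2.INTER_CUBIC)
cv2.imwrite("pics/sd15.png",np.hstack([b,a])[:,:,::-1])
E
```

```text
t 27.55 p [0.5725 0.2235 0.1925] yaw 3.5 F rad/tan/z -0.48533339185033997 -0.4754039588090958 0.6839855138559641 Ftool xy -0.31826331331669533 0.6005348593004313 T [-0.04299067 -0.08978332  0.02178694] q6 0.2353024248791052 w 0.02796444869536541
```

View pics/w15.png

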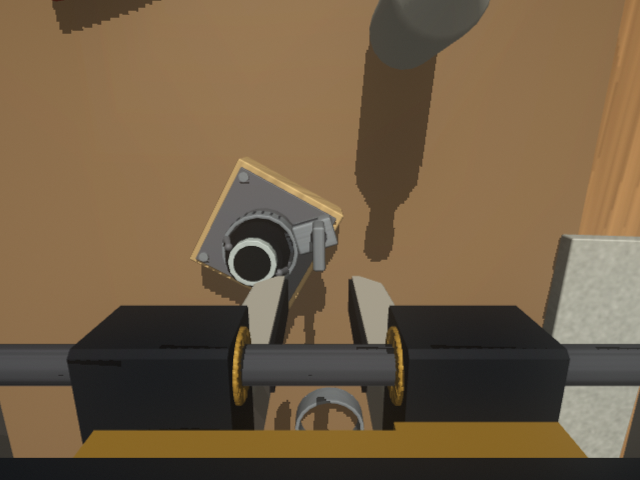

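View pics/sd15.png

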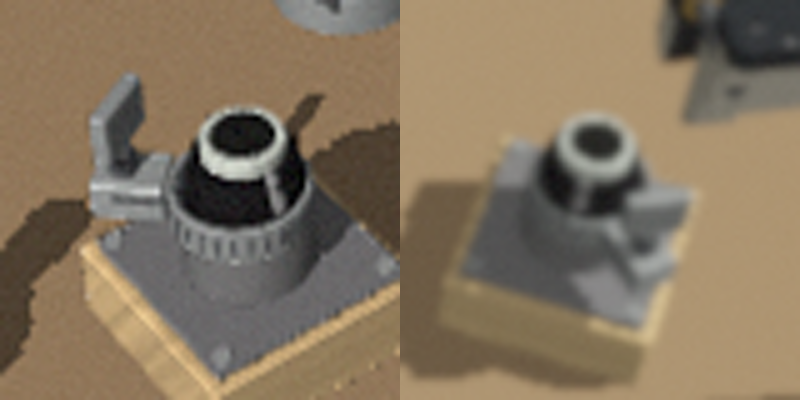

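```bash
python3 - <<'E'
from h import *
a=cv2.imread("pics/scene0.png")[:,:,::-1]; b=load("scene")[0]
cv2.imwrite("pics/fin.png",b[:,:,::-1])
d=(np.abs(a.astype(int)-b).max(2)>60).astype(np.uint8)
n,l,s,c=cv2.connectedComponentsWithStats(d)
print([(s[i][:5].tolist()) for i in range(1,n) if s[i][4]>15])
E
```

```text
[[37, 0, 69, 47, 1937], [280, 0, 8, 7, 43], [361, 0, 51, 48, 1886], [420, 0, 21, 12, 118], [474, 5, 7, 5, 23], [462, 8, 46, 43, 1104], [412, 10, 26, 40, 578], [273, 12, 19, 51, 484], [438, 12, 33, 34, 587], [410, 35, 116, 165, 9677], [49, 37, 92, 71, 2126], [342, 50, 35, 49, 1280], [326, 70, 11, 6, 37], [127, 74, 12, 22, 120], [332, 74, 13, 25, 183], [190, 92, 56, 11, 284], [144, 128, 138, 45, 2749], [155, 175, 13, 66, 466], [228, 226, 10, 12, 38], [409, 226, 15, 5, 34], [240, 234, 12, 20, 86], [170, 240, 4, 8, 23], [253, 249, 7, 12, 33]]
```

View pics/fin.png

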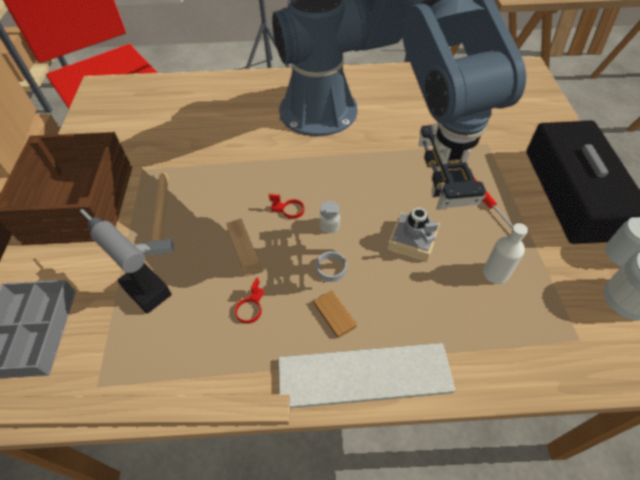

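```bash
python3 -c "
from rig import r
print(r.hand_in())"
```

```text
the job is handed in; nothing more can be done
None
```

The steel clamp is on the stub, wing up, with its band flat on the shoulder and the wing screw tightened. The job was handed in at about 28 s, with the gripper clear of everything.

- **Seating:** I gripped the clamp by its housing and pushed it over the barbs. The tool height put the band's underside at 65.0 mm, level with the shoulder. The final push read 6.6 N (about 10 N with the clamp's weight). The side and wrist pictures show the band flat.
- **Tightening:** I drew the wing outward at about 4 to 7 N, more than the 3 N suggested. I then turned it clockwise by about 107 to 108° of tool yaw, roughly 1.85 rad.
- **Torque:** It stayed near 0.27 N m while free, then rose to a mean of 0.374 N m. That is 0.10 N m over free, or about 17 N of squeeze. Single readings scatter by about ±0.03 N m.
- **After release:** The clamp and wing stayed put, and the tool touches nothing. In the final scene picture the other objects look unmoved; some differences near the hammer look like shadow only.

Two readings fell slightly outside the description. The free torque was a little above the stated 0.15 to 0.25 N m, and the squeeze began at about 1.7 rad, just past the stated 1.6. The clamp seems to have turned 2 to 3° on the stub, which would explain part of the second. I did not test the grip again after letting go. I judged the squeeze real because the wing's pull on the tool stayed towards the stub while the torque rose.

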